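# Set up a buffer spindle in V-blocks for a runout check

### The arm

A 6-joint arm with a two-finger parallel gripper is mounted at the origin on the work surface. World frame = base frame: x ahead of the robot, y to its left, z up, the work surface at z = 0. Lengths are in m, angles in rad, forces in N, time in s.
With the tool pointing down it reaches from about 0.35 to 0.85 m from the base axis. Payload 8.1 kg.
Tool frame: the origin (TCP) lies at the very end of the fingers, on their centre line; the grasp point (between the pads) lies 19 mm behind it; x points along the fingers, y is the direction in which the jaws open and shut, and the axes are right-handed (so a half turn about x gives the same grasp; the last joint's range is limited). The gripper opens to 93 mm and grips with 3 to 60 N. Pads are 15 mm wide; open, the fingers measure 128 mm over their backs; the gripper's body (75 mm by 188 mm) begins 65 mm behind the grasp point.
Start: joints at [1.022, 0.13, 1.488, -0, 1.523, -0.085], TCP at [0.268, 0.537, 0.219] pointing down, gripper open.
Joint ranges: [-2.96, 2.96], [-0.89, 2.26], [0.02, 2.5], [-1.34, 4.48], [0, 2.73], [-2.66, 2.66]. Speed limits (rad/s): [2.39, 2.39, 2.79, 3.14, 3.14, 3.14].

### API

Orientations are given as a 3x3 rotation matrix whose columns are the frame's x, y, z axes.
In Python, from workcell import * gives the robot as it stands.
- The arm moves only by the tool jog_arm, never from a script. Its argument "increments" is a list of rows, each a list of 6 numbers: the shift along the tool's x, y, z each as a share of 100 mm, from -1 to 1, then the turn, a rotation vector about the tool's x, y, z each as a share of pi rad, from -1 to 1. In form: [[dx, dy, dz, ax, ay, az], ...]. A call has 1 to 5 rows; each row shifts and turns the pose as measured when the row begins, along the tool's axes as they then stand; what a row does not reach is not made up. A row lasts 1/8 s, in which the tool goes at most 62.5 mm and 10.7 degrees, less where a joint would pass 70% of its speed; a pose out of reach is approached as far as the arm can. A call with a number of a shift or a turn outside -1 to 1 is refused whole. A call with a gripper value outside its range is refused whole. "hand" is the finger opening in mm, from 0 to 93, set as the call begins (left out, the last holds). The fingers move at their own pace and stop on an object; "newtons" is the grip in N (left out, the last holds). Time passes only in rows, so rows that do not move let the fingers close. It gives the time, the measured TCP pose, the force and the opening at its end, in the units of the state.
- get_obs(): the state, without advancing time (a new reading comes with each control period).
- get_image(name): name is "side" or "top"; returns the picture (420x560x3 uint8, red, green, blue); there is no depth.
- calibration(name): a dict with "fov_y" (degrees; the focal length in pixels is half the picture's height over the tangent of half this angle, whatever the lens; pixels are square), "cx", "cy" (the principal point, pixels), "extrinsics" (4x4, takes a point from camera to world coordinates). Camera axes: x right, y up, looking along -z (the intrinsics and any distortion apply to the point x, -y, -z); pixel columns grow to the right and rows downward; lengths in m; the calibration is good to about 2 mm. A picture is of the moment at which its call begins. calibration takes no time and is no camera call.
- job_done(): hands the job in, once; it reports no verdict.
The state is a dict: "t": time; "joints": joint angles; "qd": joint speeds; "tau": joint torques, N m; "tcp_pos": TCP position; "orientation": TCP orientation; "contact_force": force on the tool from outside, world axes, zero at the start; "moment": the same for the moment, N m; "grip_width": opening from 0.0 (shut) to 1.0 (fully open).
Only numpy, scipy, OpenCV 4.12 (cv2) and the standard library are available. Lean on these libraries where they do the work, as an engineer would, in place of code of your own. Each camera call takes 0.05 s, during which the arm holds its last target.

### The job

Set up the buffer spindle on the granite plate for a runout check: first stand the matched pair of V-blocks on the plate, in line with the middle of the box angle, then lay the spindle in them along the plate's long direction with one bearing seat centred in each vee and its plain threaded end pointing at the box angle and within about 10 mm of it. Last, stand the dial indicator on the plate directly behind the spindle, on the side away from the robot, with its plunger over the middle of the thick centre body; keep it upright and do not knock it against the spindle. Leave the small odd V-block and the cylinder square where they are.

Things in the scene. Friction and masses are not known exactly. Their poses are not given: they have to be found in the camera images.
- plate: Black granite surface plate, 250 (its x) by 400 (its y, the long direction) by 50 mm thick, fixed on the bench. Origin: centre of its underside, so its working face is at 50 mm. Its +x side is the one away from the robot.
- box_angle: Grey cast-iron box angle, a 60 mm cube open through from front to back (along its x), fixed on the plate near the left or the right end, square to the plate, its axes parallel to the plate's. Origin: centre of its underside; the faces towards the plate's ends and middle are 30 mm from it along y. It is the end stop for the spindle.
- vblock_a: Steel V-block, one of an identical matched pair (either may go in either place), 0.42 kg, on the bench: 50 mm wide (its x), 30 long (its y), 45 tall, with a 90 degree vee along y, 34 wide at the top, 17 deep, and a shallow groove along each 50-apart side at 11 to 17 mm height. Origin: centre of underside, z up. A 20 mm seat lying in the vee has its axis 42 mm above the underside.
- vblock_b: The other V-block of the matched pair, same sizes and axes as vblock_a.
- vblock_small: An odd, smaller V-block of the same form: 36 mm wide, 24 mm long, 31 mm tall. Not wanted: it stays where it is on the bench. Origin: centre of its underside.
- spindle: Buffer spindle, 234 mm long, 0.6 kg, in a wooden rest (12 mm base board), axis 47 mm above the bench. Origin: on the axis, middle of the thick body; x along the axis to the plain threaded end; any roll. Along x: thick body 30 mm dia. to +-28 (grip here); 20 mm dia. bearing seats 28 to 74 on both sides, middles +-51; threaded end 14 dia., 74 to 110; tapered end -74 to -124, 16 to 7 dia.
- indicator: Dial indicator on a stand, 0.75 kg, on the plate: base 60 (x) by 50 (y) by 50 mm; upright round column 14 mm dia. at its middle, 200 tall (grip above 145); arm at 125 height along -x to a 57 mm dial facing -x, plunger down. Origin: centre of underside. Plunger tip at x -90, y 0, z 63: about 6 mm above the thick body when both are set up. Centre of mass near the column, 50 up.
- square: Cylinder square: a ground steel cylinder 50 mm in diameter, 100 mm tall, standing on the plate near the end away from the box angle. Stays where it is. Origin: centre of its underside.

How it is judged:
By the outcome, as a careful person would: the job done as asked, in the order asked, and still so for the second after the job is handed in, with the robot touching nothing.
It also fails if it takes over 141 s, if anything falls off the work surface, if the arm or the gripper's body presses on something with over 40 N, if the wrist force passes 120 N, or if a joint passes its speed limit or range.

## Working session

There is one attempt and no reset: what is moved stays moved. The work goes in short steps, Python scripts to look and compute and a tool call to move; the robot and the scene stay as the last step left them, time stands still between calls to the robot, and variables do not carry over. Pictures are saved under pics/ and viewed, and the job is handed in when it is done.

Besides the shell and the picture viewer there is one more tool, called as name([rows], argument=value, ...), one row to a line, values as JSON. jog_arm: Moves the arm, as the interface text tells. Shift numbers are shares of 100 mm and turn numbers shares of pi rad, none past 1 either way. Its arguments: {"type":"object","properties":{"increments":{"type":"array","items":{"type":"array","items":{"type":"number","minimum":-1,"maximum":1}}},"hand":{"type":"number"},"newtons":{"type":"number"}},"required":["increments"]}

```bash
ls -la; mkdir -p pics
python3 - <<'E'
from workcell import *
import cv2
o=get_obs();print(o)
for n in("side","top"):
    print(calibration(n))
    cv2.imwrite(f"pics/{n}0.png",cv2.cvtColor(get_image(n),cv2.COLOR_RGB2BGR))
E
```

```text
total 12
drwxr-xr-x  3 agent agent 4096 Dec  6 14:23 .
drwxr-xr-x 23 root  root  4096 Dec  6 14:23 ..
drwxr-xr-x  2 agent agent 4096 Dec  6 14:23 pics
{'t': 0.0, 'joints': array([ 1.02158347e+00,  1.31170803e-01,  1.48925114e+00, -4.11943871e-05,
        1.52298206e+00, -8.53737994e-02]), 'qd': array([-8.51533640e-05,  1.10383777e-05, -1.03435538e-03,  4.06777651e-04,
       -7.63835408e-05, -4.29424531e-04]), 'tau': array([-4.54258989e-04, -5.59854376e+01, -4.91743934e+01,  7.66578689e-02,
        3.59949586e-02, -1.16093452e-04]), 'tcp_pos': array([0.26812   , 0.53613985, 0.21759713]), 'orientation': array([[-9.10458963e-04,  4.47382208e-01,  8.94342402e-01],
       [-1.56644669e-03,  8.94341037e-01, -4.47383120e-01],
       [-9.99998359e-01, -1.80826366e-03, -1.13460437e-04]]), 'contact_force': array([ 0.58535353,  0.09172261, -0.13455511]), 'moment': array([-0.01387433, -0.03075709, -0.02976568]), 'grip_width': 0.9994455724802022}
{'fov_y': 54.94676207768605, 'cx': 278.06645040739073, 'cy': 204.62521530136868, 'extrinsics': array([[ 0.93362377,  0.18973556, -0.3038866 ,  0.25744501],
       [-0.35802683,  0.52441132, -0.7725345 , -0.82625929],
       [ 0.01278431,  0.83005614,  0.55753329,  0.65049208],
       [ 0.        ,  0.        ,  0.        ,  1.        ]])}
{'fov_y': 43.913047933330624, 'cx': 279.5860873913932, 'cy': 219.21325096887912, 'extrinsics': array([[-0.01851825,  0.98133641, -0.19140515,  0.3039961 ],
       [-0.99979948, -0.01671602,  0.01102635, -0.03137453],
       [ 0.00762102,  0.19157095,  0.98144918,  1.46029785],
       [ 0.        ,  0.        ,  0.        ,  1.        ]])}
```

View pics/side0.png

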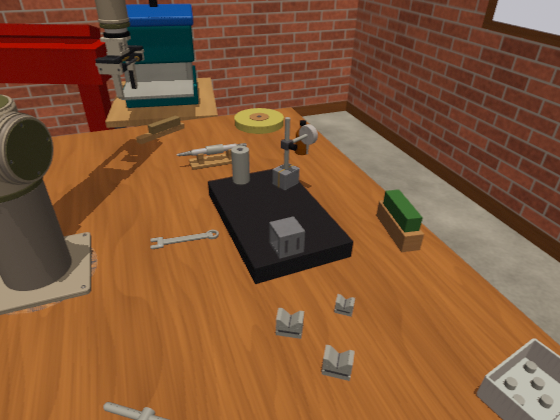

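View pics/top0.png

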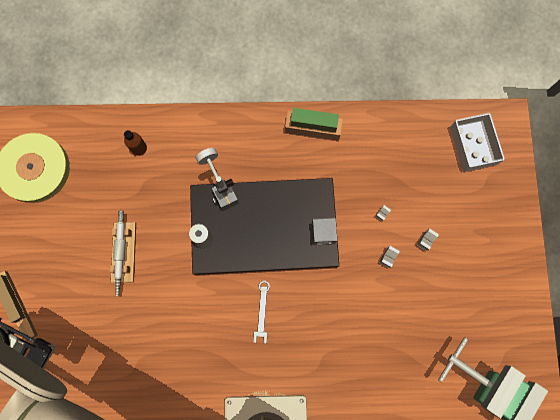

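Side and top views: the plate sits in the middle with the box angle at its right (-y) end (top ≈324,231). The square is at the left end (199,233) and the indicator at (224,195). The V-blocks are at (390,256), (428,239) and the small one at (383,213). The spindle is at (120,250). I'll enlarge these.

```bash
cat > h.py <<'E'
import numpy as np, cv2
from workcell import *
CAL={n:calibration(n) for n in("side","top")}
def f_of(n): return 210/np.tan(np.radians(CAL[n]["fov_y"])/2)
def proj(n,P):
    P=np.atleast_2d(P);c=CAL[n];E=c["extrinsics"]
    q=(P-E[:3,3])@E[:3,:3]; f=f_of(n)
    return np.c_[c["cx"]+f*q[:,0]/-q[:,2], c["cy"]-f*q[:,1]/-q[:,2]]
def ray(n,uv,z):
    uv=np.atleast_2d(np.array(uv,float));c=CAL[n];E=c["extrinsics"];f=f_of(n)
    d=np.c_[(uv[:,0]-c["cx"])/f,-(uv[:,1]-c["cy"])/f,-np.ones(len(uv))]@E[:3,:3].T
    s=(z-E[2,3])/d[:,2]
    return E[:3,3]+d*s[:,None]
def crop(src,x,y,w,h,k,out):
    im=cv2.imread(src)[y:y+h,x:x+w]
    im=cv2.resize(im,None,fx=k,fy=k,interpolation=cv2.INTER_CUBIC)
    for i in range(0,w,10): cv2.line(im,(i*k,0),(i*k,6 if i%50 else 14),(0,255,255),1)
    for i in range(0,h,10): cv2.line(im,(0,i*k),(6 if i%50 else 14,i*k),(0,255,255),1)
    for i in range(0,w,20): cv2.putText(im,str(x+i),(i*k+2,22),0,.38,(0,255,255),1)
    for i in range(0,h,20): cv2.putText(im,str(y+i),(8,i*k+4),0,.38,(0,255,255),1)
    cv2.imwrite(out,im)
E
python3 - <<'E'
from h import *
crop("pics/top0.png",360,190,100,75,8,"pics/c1.png")
crop("pics/top0.png",180,140,170,140,4,"pics/c2.png")
crop("pics/top0.png",90,200,80,100,6,"pics/c3.png")
crop("pics/side0.png",260,280,100,100,6,"pics/c4.png")
crop("pics/side0.png",170,110,190,170,4,"pics/c5.png")
E
```

```text
(no output)
```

View pics/c1.png

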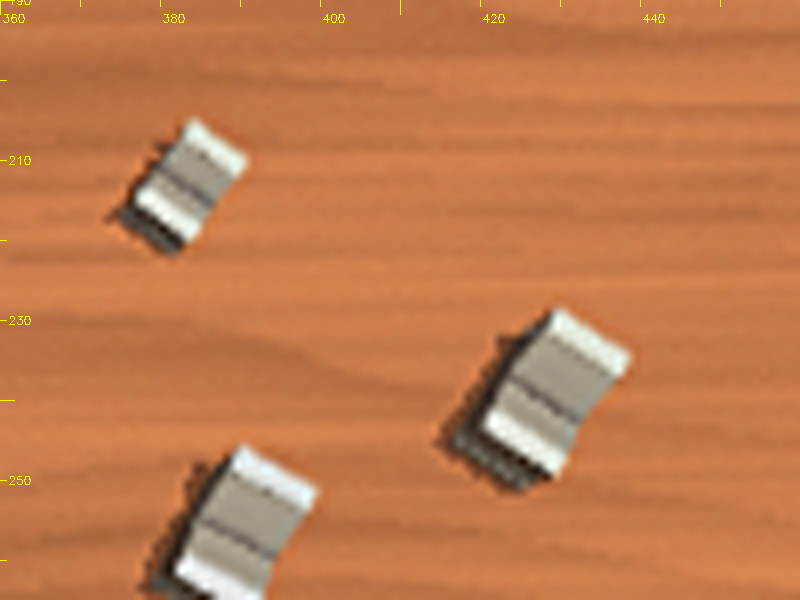

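View pics/c2.png

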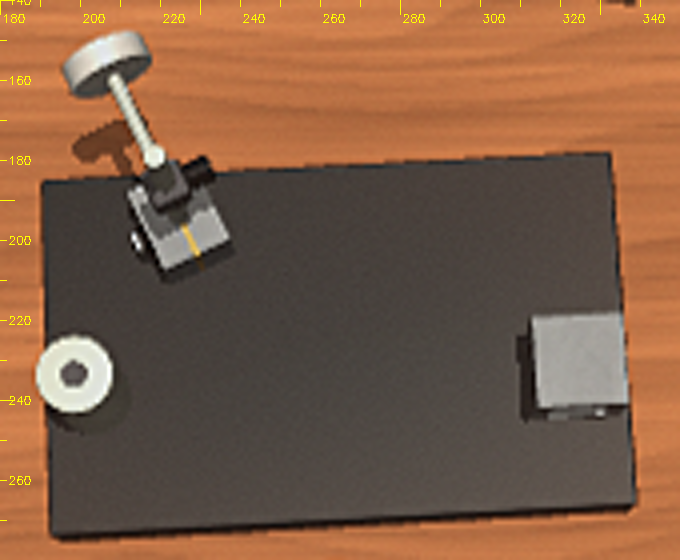

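View pics/c3.png

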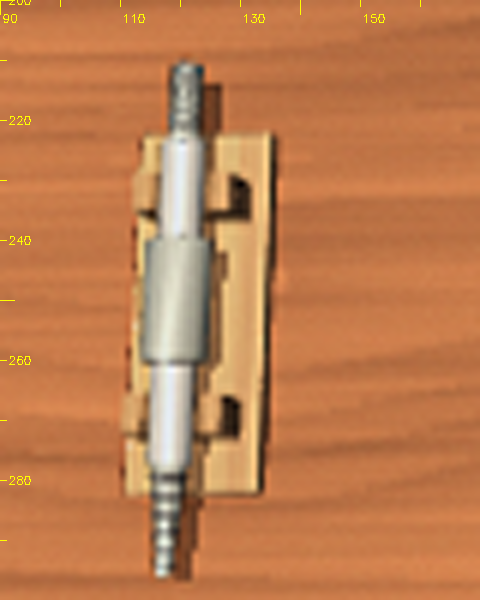

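View pics/c4.png

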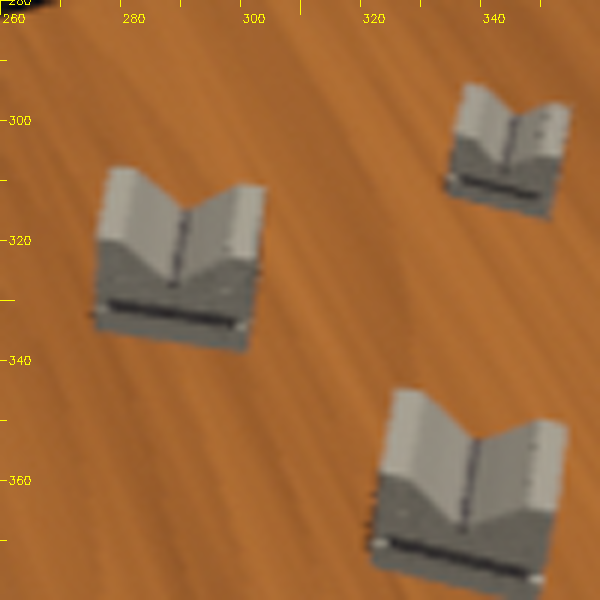

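View pics/c5.png

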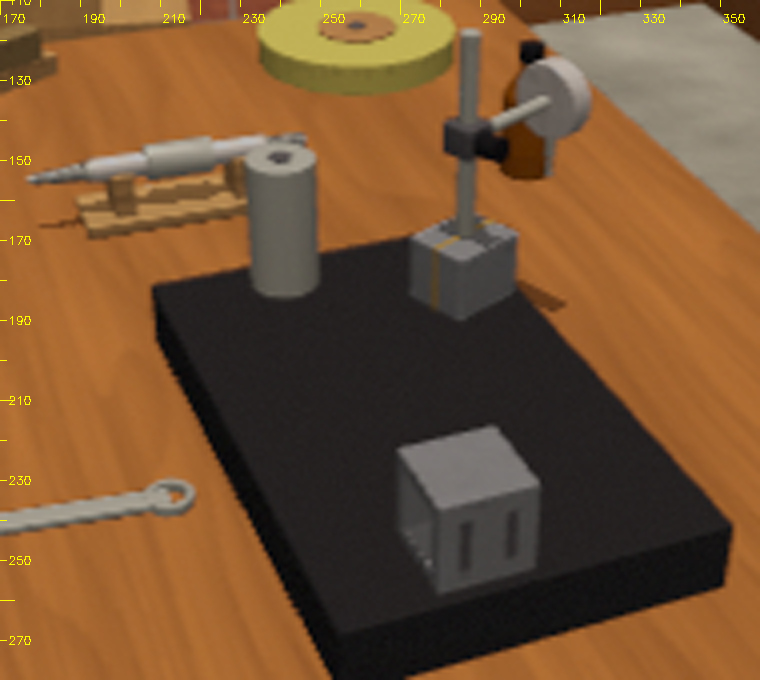

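```bash
python3 - <<'E'
from h import *
for n in("side","top"):
    im=cv2.imread(f"pics/{n}0.png"); g=(255*(im/255.)**0.45).astype(np.uint8); cv2.imwrite(f"pics/{n}0g.png",g)
crop("pics/top0g.png",180,170,60,45,13,"pics/d1.png")
crop("pics/top0g.png",185,225,60,55,11,"pics/d2.png")
crop("pics/top0g.png",300,170,50,110,6,"pics/d3.png")
crop("pics/top0.png",370,235,75,40,10,"pics/d4.png")
crop("pics/side0g.png",200,210,150,70,5,"pics/d5.png")
crop("pics/side0.png",260,110,60,85,7,"pics/d6.png")
crop("pics/side0.png",170,120,90,60,8,"pics/d7.png")
E
cat > mont.py <<'E'
E
```

```text
(no output)
```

View pics/d1.png

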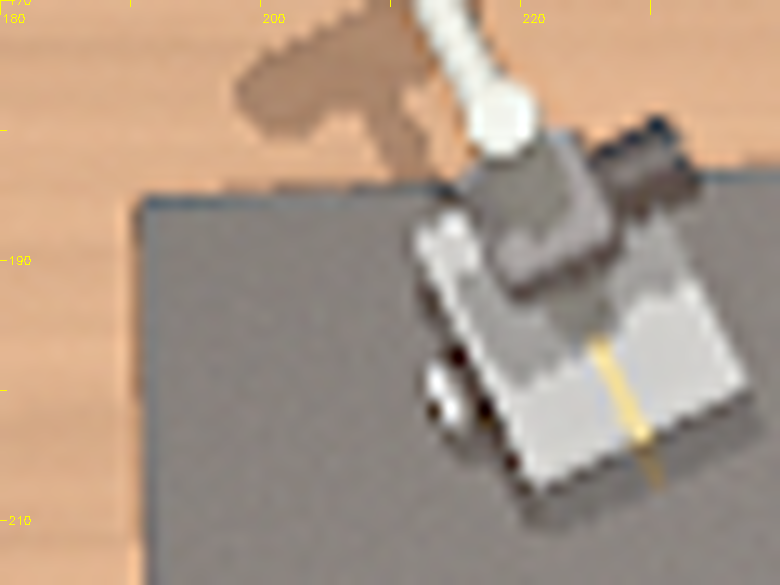

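View pics/d2.png

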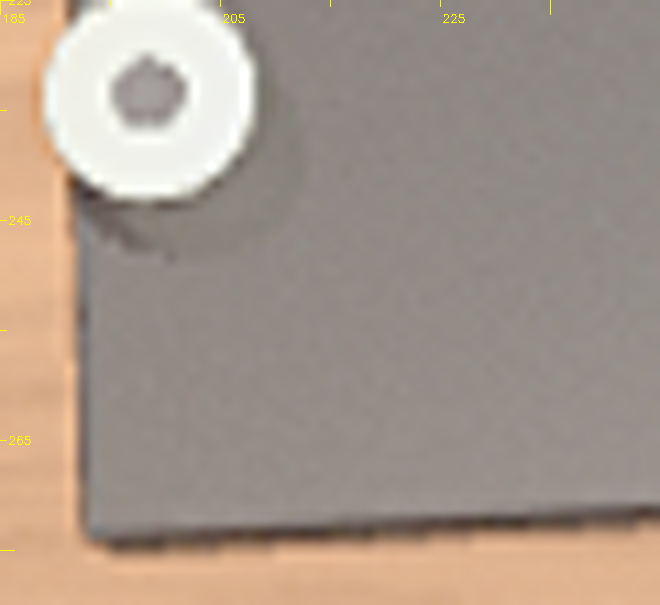

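View pics/d3.png

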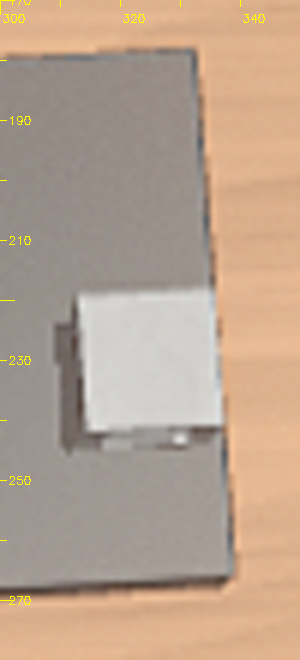

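View pics/d4.png

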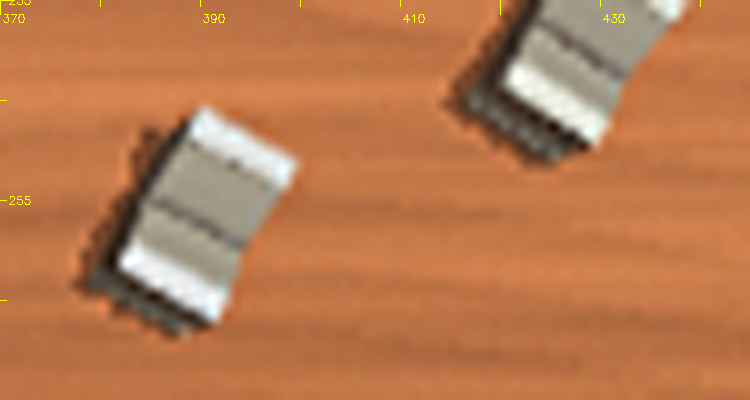

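View pics/d5.png

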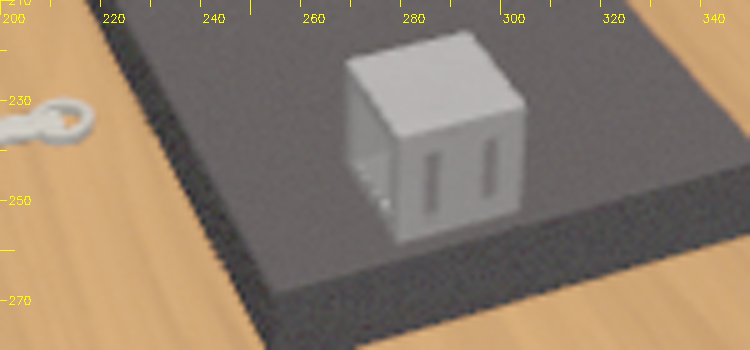

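View pics/d6.png

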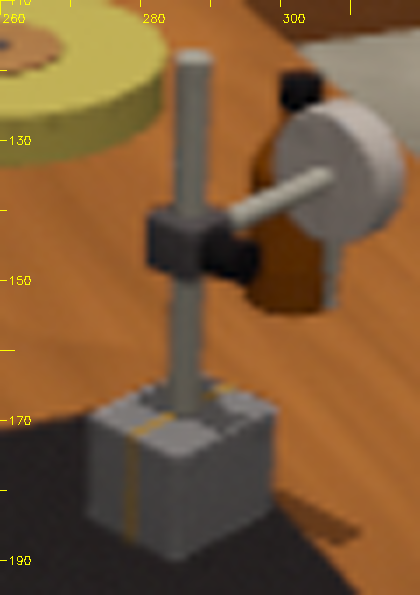

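View pics/d7.png

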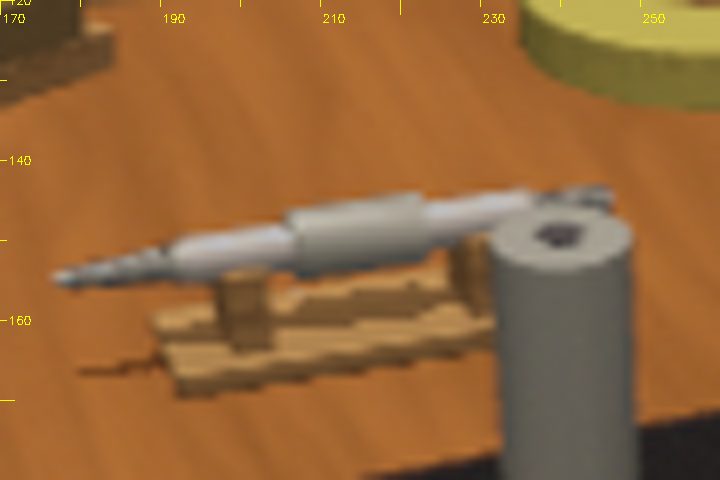

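```bash
cat > pts0.py <<'E'
V=lambda w,l,h:None
O={}
O['plate']=[('top',[.125,.2,.05],191.1,185.7),('top',[-.125,.2,.05],192.7,273.2),('top',[.125,-.2,.05],332.3,178.3),('top',[-.125,-.2,.05],339,266.2),
('side',[-.125,-.2,.05],255,268.4),('side',[.125,-.2,.05],353,241.2),('side',[-.125,.2,.05],208,181.7),('side',[.125,-.2,0],351,256.5)]
b=.03
O['box']=[('top',[b,b,.11],313,218.7),('top',[b,-b,.11],336,218),('top',[-b,-b,.11],337.2,240.8),('top',[-b,b,.11],314.3,242),
('side',[-b,b,.11],269.4,222.4),('side',[b,b,.11],294,216.6),('side',[b,-b,.11],305,230.4),('side',[-b,-b,.11],279.6,237.4),('side',[-b,-b,.05],280,258.6),('side',[b,-b,.05],304,252)]
x,y,z=.025,.015,.045
O['vA']=[('top',[x,y,z],390.3,245.5),('top',[x,-y,z],399.8,251),('top',[-x,-y,z],391.8,267.3),('top',[-x,y,z],381.8,261.2),
('side',[-x,-y,z],276.3,320.3),('side',[x,-y,z],302.5,323.7),('side',[-x,y,z],278.3,308),('side',[x,y,z],304.3,311.2),('side',[-x,-y,0],276,335),('side',[x,-y,0],301.2,338.3)]
O['vB']=[('top',[x,y,z],429.75,228.5),('top',[x,-y,z],439,234),('top',[-x,-y,z],430,249.6),('top',[-x,y,z],420.6,243),
('side',[-x,-y,z],323.7,358.7),('side',[x,-y,z],352.2,365.3),('side',[-x,y,z],326.2,345),('side',[x,y,z],354.7,351.2),('side',[-x,-y,0],322,374.5),('side',[x,-y,0],349.7,380)]
x,y,z=.018,.012,.031
O['vS']=[('top',[x,y,z],384.4,204.75),('top',[x,-y,z],391,209.75),('top',[-x,-y,z],384,220.4),('top',[-x,y,z],376.9,214.4)]
h=.047
O['spindle']=[('top',[.11,0,h],120.7,210.3),('top',[-.124,0,h],117,296.2),('top',[.028,0,h],119.8,239.7),('top',[-.028,0,h],119.3,260.3),('top',[.074,0,h],120.5,222.5),('top',[-.074,0,h],118.3,278.7),
('side',[-.124,0,h],177.1,155),('side',[.11,0,h],246.5,144.6),('side',[-.028,0,h],206.6,150.4),('side',[.028,0,h],223.1,147.1),('side',[-.074,0,h],191.9,152.5)]
O['ind']=[('side',[0,0,.25],287.6,117.9),('side',[.03,.025,.1],285.4,175.4),('side',[.03,-.025,.1],272.6,169.7),('side',[-.03,.025,.1],299.3,168.6),('side',[.03,.025,.05],285,190),('side',[.03,-.025,.05],272.6,184.3),('side',[-.03,.025,.05],298.6,182.6),
('top',[.03,.025,.1],237.5,199.6),('top',[.03,-.025,.1],221,207.8),('top',[-.03,-.025,.1],212.7,187.3),('top',[0,0,.25],218.7,178.5)]
O['square']=[('top',[0,0,.15],198.5,233.4)]
G={'plate':(.45,0,0),'box':(.45,-.15,0),'vA':(.4,-.3,-1),'vB':(.45,-.4,-1),'vS':(.5,-.3,-1),'spindle':(.4,.4,0),'ind':(.5,.1,-2.6),'square':(.45,.16,0)}
E
cat > fit.py <<'E'
from h import *
from scipy.optimize import least_squares
def fit(pts,g,off=0.5,yawfix=None):
    def r(p):
        c,s=np.cos(p[2]),np.sin(p[2]); out=[]
        for n,L,u,v in pts:
            P=[p[0]+c*L[0]-s*L[1],p[1]+s*L[0]+c*L[1],L[2]]
            q=proj(n,P)[0]; out+=[q[0]-u+off,q[1]-v+off]
        if yawfix is not None: out.append((p[2]-yawfix)*1e4)
        return np.array(out)
    s=least_squares(r,g); return s.x,s.fun
E
python3 - <<'E'
from fit import *; from pts0 import *
np.set_printoptions(precision=2,suppress=True)
for off in(0,.5):
  print("off",off)
  for k in O:
    P=O[k]
    out=[]
    for sel in (P,[p for p in P if p[0]=='top'],[p for p in P if p[0]=='side']):
        if len(sel)<1: continue
        x,f=fit(sel,G[k],off); out.append((x*[1000,1000,57.2958],np.sqrt((f**2).mean())))
    print(k,*out)
x,f=fit(O['plate'],G['plate']);print(f.reshape(-1,2))
x,f=fit(O['vB'],G['vB']);print(f.reshape(-1,2))
E
```

```text
off 0
plate (array([564.95,  -3.7 ,   2.03]), np.float64(0.8452348332798364)) (array([563.41,  -3.81,   1.93]), np.float64(0.7981215440018562)) (array([566.7 ,  -2.88,   1.89]), np.float64(0.6809397993899075))
box (array([ 538.71, -165.94,    1.99]), np.float64(0.49836781617223147)) (array([ 536.82, -165.89,    1.24]), np.float64(0.2496329929989163)) (array([ 539.77, -165.47,    2.11]), np.float64(0.3088640922693559))
vA (array([ 473.02, -349.82,  -29.83]), np.float64(0.36537251550873817)) (array([ 471.71, -349.86,  -30.68]), np.float64(0.20422355946397622)) (array([ 473.48, -349.68,  -29.58]), np.float64(0.28260103300572065))
vB (array([ 519.52, -459.59,  -34.88]), np.float64(0.44609566839715226)) (array([ 518.14, -460.08,  -34.43]), np.float64(0.19341747383495136)) (array([ 520.  , -459.35,  -35.13]), np.float64(0.41576633168623145))
vS (array([ 597.48, -341.11,  -38.57]), np.float64(0.2564277476980888)) (array([ 597.48, -341.11,  -38.57]), np.float64(0.2564277476980888))
spindle (array([502.73, 391.4 ,  -0.18]), np.float64(0.6964964498641236)) (array([501.24, 391.24,  -0.11]), np.
[... 1577 characters left out ...]
324)) (array([505.07, 398.28,  -0.38]), np.float64(0.42646146744063135))
ind (array([ 643.46,  100.85, -155.4 ]), np.float64(0.4927831488753921)) (array([ 643.14,   99.87, -156.93]), np.float64(0.3701229376770422)) (array([ 643.99,  102.96, -153.96]), np.float64(0.3983856447416672))
square (array([527.56, 162.32,   0.  ]), np.float64(3.003306007029212e-07)) (array([527.56, 162.32,   0.  ]), np.float64(3.003306007029212e-07))
[[-1.06 -1.18]
 [-0.81  0.88]
 [ 0.57 -0.82]
 [ 0.53  0.16]
 [-0.72  0.3 ]
 [ 0.81  0.02]
 [-0.99 -0.55]
 [ 0.41  0.76]]
[[-0.12 -0.16]
 [-0.04  0.32]
 [-0.29 -0.37]
 [-0.26  0.18]
 [-0.12  0.21]
 [ 0.64  0.06]
 [-0.06 -0.36]
 [-0.26 -0.52]
 [-0.31  0.02]
 [ 0.19  0.96]]
```

The two cameras agree to about 1 mm with a half-pixel offset. Residuals are small and the plate yaw is about 1.95°. Next I'll write a planner that converts targets to tool-axis shares.

```bash
cat > plan.py <<'E'
import sys; from h import *
# usage: plan.py x y z yaw rows  (mm, deg)   current -> target
o=get_obs(); R=o["orientation"]; p=o["tcp_pos"]*1000
yaw=np.degrees(np.arctan2(R[1,1],R[0,1]))
print("t %.2f tcp"%o["t"],p.round(1),"yaw %.2f"%yaw,"tilt",(np.degrees(R[:2,0])).round(2),"open %.1f"%(93*o["grip_width"]),"F",o["contact_force"].round(1),"q6 %.0f"%np.degrees(o["joints"][5]))
if len(sys.argv)>1:
    x,y,z,w=map(float,sys.argv[1:5]); n=int(sys.argv[5]) if len(sys.argv)>5 else 1
    from scipy.spatial.transform import Rotation as Ro
    T=np.array([x,y,z]); c,s=np.cos(np.radians(w)),np.sin(np.radians(w))
    Rt=np.array([[0,c,s],[0,s,-c],[-1,0,0]])
    rv=Ro.from_matrix(R.T@Rt).as_rotvec()
    out=[]
    for i in range(n):
        Ri=R@Ro.from_rotvec(rv*i/n).as_matrix()
        out.append(list(np.r_[Ri.T@(T-p)/n/100, rv/n/np.pi].round(3)+0))
    for i in range(0,n,5): print("["+", ".join("["+",".join("%g"%v for v in r)+"]" for r in out[i:i+5])+"]")
E
python3 plan.py 480 280 240 35 5;python3 plan.py
```

```text
t 0.10 tcp [268.1 536.2 217.7] yaw 63.42 tilt [-0.05 -0.08] open 93.2 F [ 0.6 -0.2 -0. ] q6 -5
[[-0.044,-0.269,0.608,0.032,0,0], [-0.044,-0.207,0.632,0.032,0,0], [-0.044,-0.144,0.649,0.032,0,0], [-0.045,-0.079,0.66,0.032,0,0], [-0.045,-0.013,0.665,0.032,0,0]]
t 0.10 tcp [268.1 536.2 217.7] yaw 63.42 tilt [-0.05 -0.08] open 93.2 F [ 0.6 -0.2 -0. ] q6 -5
```

jog_arm([
  [-0.05, -0.27, 0.56, 0.032, 0, 0],
  [-0.05, -0.2, 0.57, 0.032, 0, 0],
  [-0.05, -0.14, 0.6, 0.032, 0, 0],
  [-0.04, -0.08, 0.6, 0.032, 0, 0],
  [-0.04, 0, 0.6, 0.032, 0, 0],
], hand=93, newtons=40)

```text
t: 0.72
tcp_pos: [0.4587, 0.2938, 0.2381]
orientation: [[-0.005, 0.827, 0.563], [-0.004, 0.563, -0.827], [-1.0, -0.006, 0.001]]
contact_force: [-0.0, 0.7, 1.0]
grip_width: 1.001
```

```bash
python3 plan.py 473 -348 130 -30 11
```

```text
t 0.72 tcp [458.7 293.8 238.1] yaw 34.25 tilt [-0.26 -0.24] open 93.1 F [-0.   0.7  1. ] q6 -7
[[0.101,-0.317,0.489,0.032,0,0], [0.1,-0.266,0.519,0.032,0,0], [0.1,-0.211,0.544,0.032,0,0], [0.1,-0.155,0.562,0.032,0,0], [0.099,-0.097,0.575,0.032,0,0]]
[[0.099,-0.038,0.582,0.032,0,0], [0.099,0.021,0.583,0.032,0,0], [0.099,0.081,0.578,0.032,0,0], [0.099,0.139,0.567,0.032,0,0], [0.098,0.196,0.55,0.032,0,0]]
[[0.098,0.251,0.527,0.032,0,0]]
```

jog_arm([
  [0.05, -0.32, 0.49, 0.032, 0, 0],
  [0.05, -0.27, 0.52, 0.032, 0, 0],
  [0.05, -0.21, 0.54, 0.032, 0, 0],
  [0, -0.16, 0.56, 0.032, 0, 0],
  [0, -0.1, 0.57, 0.032, 0, 0],
])

```text
t: 1.35
tcp_pos: [0.4625, -0.007, 0.2218]
orientation: [[-0.007, 0.997, 0.077], [-0.005, 0.077, -0.997], [-1.0, -0.007, 0.004]]
contact_force: [1.8, -0.1, -0.2]
grip_width: 1.004
```

jog_arm([
  [0, -0.04, 0.58, 0.032, 0, 0],
  [0.05, 0.02, 0.58, 0.032, 0, 0],
  [0.1, 0.08, 0.58, 0.032, 0, 0],
  [0.1, 0.14, 0.57, 0.032, 0, 0],
  [0.1, 0.2, 0.55, 0.032, 0, 0],
])

```text
t: 1.98
tcp_pos: [0.4626, -0.3087, 0.1872]
orientation: [[-0.005, 0.904, -0.428], [-0.005, -0.429, -0.904], [-1.0, -0.002, 0.006]]
contact_force: [0.5, 0.7, 1.0]
grip_width: 0.999
```

```bash
python3 plan.py 473 -348 100 -30 4
```

```text
t 1.98 tcp [ 462.6 -308.7  187.2] yaw -25.37 tilt [-0.27 -0.28] open 92.9 F [0.5 0.7 1. ] q6 -13
[[0.218,0.066,0.076,0.006,0.001,0], [0.218,0.067,0.075,0.006,0.001,0], [0.218,0.069,0.074,0.006,0.001,0], [0.218,0.07,0.073,0.006,0.001,0]]
```

jog_arm([
  [0.22, 0.08, 0.12, 0.008, 0.001, 0],
  [0.22, 0.07, 0.1, 0.008, 0.001, 0],
  [0.22, 0.07, 0.07, 0.008, 0, 0],
  [0.22, 0.07, 0.05, 0.005, 0, 0],
  [0, 0, 0, 0, 0, 0],
])

```text
t: 2.6
tcp_pos: [0.469, -0.3576, 0.0928]
orientation: [[-0.007, 0.855, -0.519], [0.004, -0.519, -0.855], [-1.0, -0.008, -0.0]]
contact_force: [-0.4, 1.2, -0.1]
grip_width: 1.002
```

```bash
python3 plan.py 473 -348 6 -30 4
python3 - <<'E'
from h import *
for n in("side","top"):
    cv2.imwrite(f"pics/{n}1.png",cv2.cvtColor(get_image(n),cv2.COLOR_RGB2BGR))
crop("pics/side1.png",230,230,130,120,6,"pics/e1.png")
E
```

```text
t 2.60 tcp [ 469.  -357.6   92.8] yaw -31.26 tilt [-0.38  0.25] open 93.2 F [-0.4  1.2 -0.1] q6 -11
[[0.217,-0.002,-0.026,-0.002,0,0.001], [0.217,-0.002,-0.026,-0.002,0,0.001], [0.217,-0.003,-0.026,-0.002,0,0.001], [0.217,-0.003,-0.026,-0.002,0,0.001]]
```

View pics/e1.png

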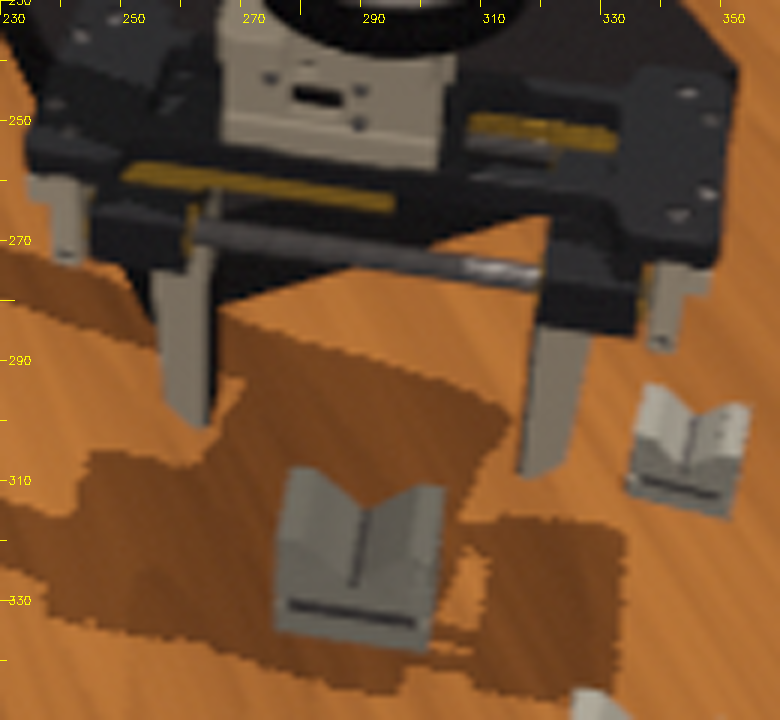

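Run:
```python
from h import *
o=get_obs();p=o["tcp_pos"];R=o["orientation"]
for sz in(.0075,-.0075):
  for sy in(.0465,-.0465):
    print(sz,sy,proj("side",p+R[:,1]*sy+R[:,2]*sz)+.5)
```

```text
0.0075 0.0465 [[316.80298215 308.0332553 ]]
0.0075 -0.0465 [[265.91933669 300.471774  ]]
-0.0075 0.0465 [[317.62902856 301.81265232]]
-0.0075 -0.0465 [[267.56594529 294.48214714]]
```

The gripper fingertips project to within about 1 px of where they appear (264.7,301 and 316.7,309), so the calibration is good. I'll descend on V-block A.

jog_arm([
  [0.1, 0, -0.08, 0, 0, 0.001],
  [0.22, 0, -0.02, 0, 0, 0.001],
  [0.22, 0, -0.02, 0.003, 0, 0],
  [0.22, 0, 0, 0.003, 0, 0],
  [0.08, 0, 0, 0, 0, 0],
])

```text
t: 3.32
tcp_pos: [0.4814, -0.347, 0.0144]
orientation: [[0.01, 0.847, -0.532], [-0.008, -0.532, -0.847], [-1.0, 0.013, 0.001]]
contact_force: [0.0, -1.0, -0.8]
grip_width: 1.001
```

```bash
python3 plan.py 473 -348 6 -30 2
```

```text
t 3.33 tcp [ 481.4 -347.    14.4] yaw -32.13 tilt [ 0.59 -0.43] open 93.1 F [ 0.  -1.  -0.8] q6 -9
[[0.041,-0.034,0.027,-0.006,0,-0.002], [0.042,-0.034,0.026,-0.006,0,-0.002]]
```

jog_arm([
  [0.02, -0.05, 0.04, -0.006, 0, -0.002],
  [0.03, -0.02, 0.02, -0.004, 0, -0.001],
  [0, 0, 0, 0, 0, 0],
])

```text
t: 3.7
tcp_pos: [0.4728, -0.3487, 0.0108]
orientation: [[0.003, 0.865, -0.502], [-0.004, -0.502, -0.865], [-1.0, 0.005, 0.002]]
contact_force: [0.1, 0.6, 0.3]
grip_width: 0.998
```

```bash
python3 plan.py 473 -348 6 -30 1
```

```text
t 3.70 tcp [ 472.8 -348.7   10.8] yaw -30.13 tilt [ 0.19 -0.21] open 92.8 F [0.1 0.6 0.3] q6 -11
[[0.048,-0.001,-0.007,-0.001,0,-0.002]]
```

jog_arm([
  [0.05, 0, 0, 0, 0, -0.001],
  [0, 0, 0, 0, 0, 0],
])

```text
t: 3.95
tcp_pos: [0.4733, -0.3494, 0.0066]
orientation: [[0.002, 0.865, -0.502], [-0.003, -0.502, -0.865], [-1.0, 0.003, 0.002]]
contact_force: [-0.2, 0.2, 0.1]
grip_width: 1.002
```

jog_arm([
  [0, 0, 0, 0, 0, 0],
  [0, 0, 0, 0, 0, 0],
  [0, 0, 0, 0, 0, 0],
  [0, 0, 0, 0, 0, 0],
  [0, 0, 0, 0, 0, 0],
], hand=40, newtons=40)

```text
t: 4.58
tcp_pos: [0.4735, -0.3494, 0.0068]
orientation: [[0.002, 0.865, -0.502], [-0.003, -0.502, -0.865], [-1.0, 0.003, 0.002]]
contact_force: [1.1, -0.8, 0.2]
grip_width: 0.536
```

```bash
python3 plan.py
```

```text
t 4.58 tcp [ 473.5 -349.4    6.8] yaw -30.15 tilt [ 0.11 -0.19] open 49.9 F [ 1.1 -0.8  0.2] q6 -11
```

Grasped (49.9 mm). Lifting.

jog_arm([
  [-0.1, 0, 0, 0, 0, 0],
  [-0.3, 0, 0, 0, 0, 0],
  [-0.4, 0, 0, 0, 0, 0],
  [-0.5, 0, 0, 0, 0, 0],
  [-0.4, 0, 0, 0, 0, 0],
])

```text
t: 5.2
tcp_pos: [0.4693, -0.3454, 0.1762]
orientation: [[-0.008, 0.865, -0.502], [0.006, -0.502, -0.865], [-1.0, -0.01, -0.001]]
contact_force: [-0.2, -0.4, -3.0]
grip_width: 0.534
```

```bash
python3 plan.py 535.7 -70.3 180 1.95 7
```

```text
t 5.20 tcp [ 469.3 -345.4  176.2] yaw -30.15 tilt [-0.47  0.34] open 49.7 F [-0.2 -0.4 -3. ] q6 -11
[[-0.004,-0.115,-0.388,-0.025,0,0], [-0.004,-0.084,-0.395,-0.025,0,0], [-0.005,-0.052,-0.401,-0.025,0,0], [-0.005,-0.02,-0.404,-0.025,0,0], [-0.005,0.012,-0.404,-0.025,0,0]]
[[-0.005,0.045,-0.402,-0.025,0,0], [-0.005,0.077,-0.397,-0.025,0,0]]
```

jog_arm([
  [-0.01, -0.11, -0.39, -0.025, 0, 0],
  [0, -0.08, -0.4, -0.025, 0, 0],
  [0, -0.05, -0.4, -0.025, 0, 0],
  [0, -0.02, -0.4, -0.025, 0, 0],
  [0, 0.01, -0.4, -0.025, 0, 0],
])

```text
t: 5.82
tcp_pos: [0.5196, -0.1483, 0.1848]
orientation: [[-0.001, 0.992, -0.127], [-0.0, -0.127, -0.992], [-1.0, -0.001, 0.0]]
contact_force: [0.2, 0.1, -2.8]
grip_width: 0.535
```

jog_arm([
  [0, 0.05, -0.4, -0.025, 0, 0],
  [0, 0.08, -0.3, -0.025, 0, 0],
  [0, 0, 0, 0, 0, 0],
])

```text
t: 6.2
tcp_pos: [0.5388, -0.0743, 0.1854]
orientation: [[-0.001, 0.999, 0.04], [0.001, 0.04, -0.999], [-1.0, -0.001, -0.001]]
contact_force: [0.3, 0.2, -3.9]
grip_width: 0.538
```

```bash
python3 plan.py 535.7 -70.3 75 1.95 5
```

```text
t 6.20 tcp [538.8 -74.3 185.4] yaw 2.27 tilt [-0.07  0.05] open 50.1 F [ 0.3  0.2 -3.9] q6 -16
[[0.221,-0.006,-0.008,0,0,0], [0.221,-0.006,-0.008,0,0,0], [0.221,-0.006,-0.008,0,0,0], [0.221,-0.006,-0.008,0,0,0], [0.221,-0.006,-0.008,0,0,0]]
```

jog_arm([
  [0.3, -0.01, -0.01, 0, 0, 0],
  [0.3, -0.01, -0.01, -0.001, 0, 0],
  [0.3, 0, -0.01, -0.001, 0, 0],
  [0.14, 0, 0, 0, 0, 0],
  [0, 0, 0, 0, 0, 0],
])

```text
t: 6.82
tcp_pos: [0.5362, -0.0745, 0.0806]
orientation: [[0.0, 0.999, 0.041], [-0.001, 0.041, -0.999], [-1.0, -0.0, 0.001]]
contact_force: [-0.7, -0.1, -2.9]
grip_width: 0.536
```

```bash
python3 plan.py 535.7 -70.3 70 1.95 1
python3 - <<'E'
from h import *
for n in("side","top"):
    im=cv2.cvtColor(get_image(n),cv2.COLOR_RGB2BGR); cv2.imwrite(f"pics/{n}2.png",im)
    cv2.imwrite(f"pics/{n}2g.png",(255*(im/255.)**0.6).astype(np.uint8))
crop("pics/side2g.png",200,140,160,120,5,"pics/e2.png")
E
```

```text
t 6.83 tcp [536.2 -74.5  80.6] yaw 2.34 tilt [ 0.   -0.08] open 49.8 F [-0.7 -0.1 -2.9] q6 -16
[[0.106,-0.003,-0.042,0.002,0,0]]
```

View pics/e2.png

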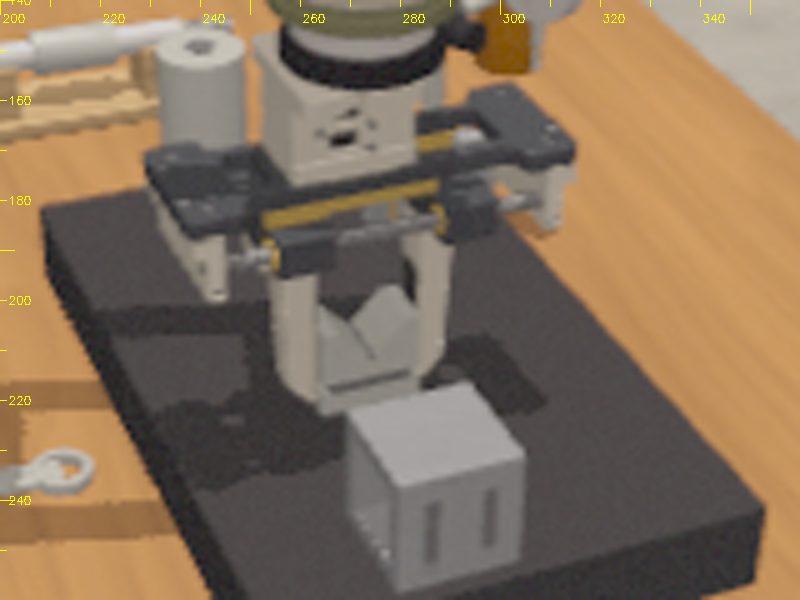

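jog_arm([
  [0.06, 0, -0.04, 0.002, 0, 0],
  [0.06, 0, -0.01, 0, 0, 0],
  [0.06, 0, 0, 0, 0, 0],
  [0, 0, 0, 0, 0, 0],
])

```text
t: 7.42
tcp_pos: [0.5395, -0.0697, 0.0661]
orientation: [[0.007, 0.999, 0.034], [-0.003, 0.034, -0.999], [-1.0, 0.007, 0.003]]
contact_force: [0.3, 0.8, -3.3]
grip_width: 0.532
```

```bash
python3 plan.py 535.7 -71 57 1.95 1
```

```text
t 7.42 tcp [539.5 -69.7  66.1] yaw 1.97 tilt [ 0.43 -0.17] open 49.5 F [ 0.3  0.8 -3.3] q6 -15
[[0.09,-0.039,0.012,0,0.001,-0.002]]
```

jog_arm([
  [0.02, -0.04, 0.012, 0, 0.001, -0.002],
  [0, 0, 0, 0, 0, 0],
])

```text
t: 7.68
tcp_pos: [0.5352, -0.0712, 0.064]
orientation: [[0.0, 0.999, 0.034], [0.0, 0.034, -0.999], [-1.0, 0.0, -0.0]]
contact_force: [-0.5, 0.1, -3.6]
grip_width: 0.532
```

```bash
python3 plan.py 535.7 -71 57 1.95 1
```

```text
t 7.67 tcp [535.2 -71.2  64. ] yaw 1.97 tilt [0.03 0.  ] open 49.5 F [-0.5  0.1 -3.6] q6 -15
[[0.07,0.005,-0.001,0,0,0]]
```

jog_arm([
  [0.03, 0, 0, 0, 0, 0],
  [0.03, 0, 0, 0, 0, 0],
  [0, 0, 0, 0, 0, 0],
])

```text
t: 8.05
tcp_pos: [0.5354, -0.0713, 0.0577]
orientation: [[0.001, 0.999, 0.034], [-0.0, 0.034, -0.999], [-1.0, 0.001, 0.0]]
contact_force: [-0.2, -0.7, -3.4]
grip_width: 0.538
```

```bash
python3 plan.py 535.7 -71 57 1.95 1
```

```text
t 8.05 tcp [535.4 -71.3  57.7] yaw 1.96 tilt [ 0.05 -0.  ] open 50.1 F [-0.2 -0.7 -3.4] q6 -15
[[0.007,0.003,-0.003,0,0,0]]
```

jog_arm([
  [0.015, 0, 0, 0, 0, 0],
  [0, 0, 0, 0, 0, 0],
])

```text
t: 8.3
tcp_pos: [0.5358, -0.0713, 0.057]
orientation: [[0.002, 0.999, 0.034], [-0.0, 0.034, -0.999], [-1.0, 0.002, 0.0]]
contact_force: [-0.1, 0.4, -5.0]
grip_width: 0.537
```

jog_arm([
  [0.015, 0, 0, 0, 0, 0],
  [0, 0, 0, 0, 0, 0],
])

```text
t: 8.55
tcp_pos: [0.5362, -0.0714, 0.057]
orientation: [[0.002, 0.999, 0.034], [-0.0, 0.034, -0.999], [-1.0, 0.002, 0.001]]
contact_force: [0.6, 0.8, -3.2]
grip_width: 0.537
```

jog_arm([
  [0.03, 0, 0, 0, 0, 0],
  [0, 0, 0, 0, 0, 0],
])

```text
t: 8.8
tcp_pos: [0.5369, -0.0715, 0.0573]
orientation: [[0.003, 0.999, 0.035], [-0.001, 0.035, -0.999], [-1.0, 0.003, 0.001]]
contact_force: [-0.1, 0.2, -3.8]
grip_width: 0.535
```

jog_arm([
  [0.02, 0, 0, 0, 0, -0.001],
])

```text
t: 8.93
tcp_pos: [0.5372, -0.0716, 0.0567]
orientation: [[0.0, 0.999, 0.035], [-0.001, 0.035, -0.999], [-1.0, 0.0, 0.001]]
contact_force: [-13.9, 2.8, 25.4]
grip_width: 0.533
```

```bash
python3 plan.py 535.7 -71 57 1.95 1
python3 - <<'E'
from h import *
for n in("side","top"):
    im=cv2.cvtColor(get_image(n),cv2.COLOR_RGB2BGR); cv2.imwrite(f"pics/{n}3.png",im)
    cv2.imwrite(f"pics/{n}3g.png",(255*(im/255.)**0.6).astype(np.uint8))
crop("pics/side3g.png",240,160,100,90,8,"pics/e3.png")
E
python3 plan.py
```

```text
t 8.93 tcp [537.2 -71.6  56.7] yaw 1.99 tilt [ 0.03 -0.07] open 49.6 F [-13.9   2.8  25.4] q6 -15
[[-0.003,-0.015,-0.006,0,0,0]]
t 9.03 tcp [537.2 -71.6  56.7] yaw 2.00 tilt [ 0.01 -0.06] open 49.6 F [-9.2  2.4 14.8] q6 -15
```

View pics/e3.png

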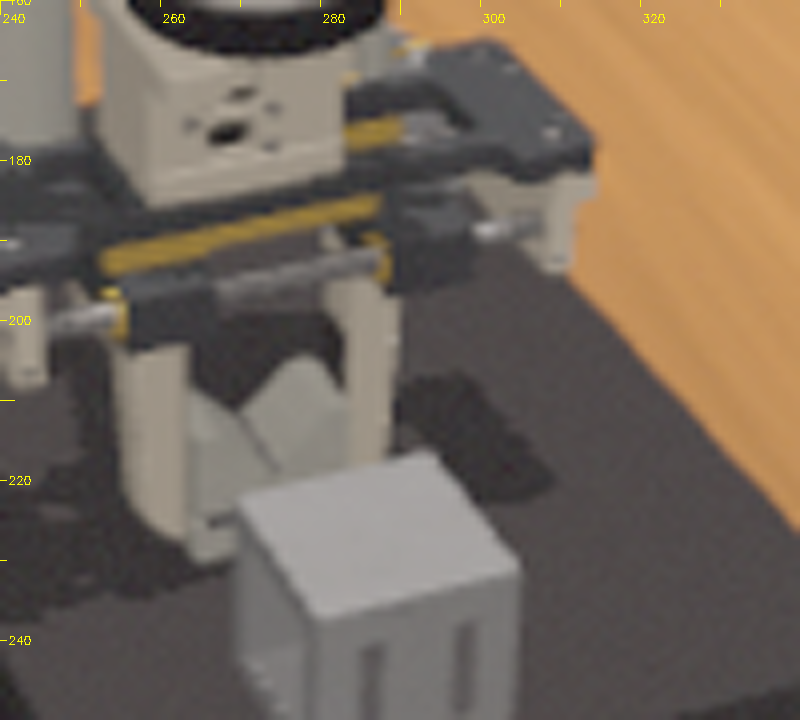

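Contact shows as +25 N vertically. I'll lift 2 mm, correct x by -1.5 mm, set it down again and release.

jog_arm([
  [-0.03, -0.015, -0.005, 0, 0, 0],
  [0, 0, 0, 0, 0, 0],
  [0.02, 0, 0, 0, 0, 0],
  [0, 0, 0, 0, 0, 0],
])

```text
t: 9.52
tcp_pos: [0.5354, -0.0711, 0.0568]
orientation: [[-0.0, 0.999, 0.035], [-0.001, 0.035, -0.999], [-1.0, -0.0, 0.001]]
contact_force: [-2.4, 0.8, 3.9]
grip_width: 0.533
```

```bash
python3 plan.py 535.7 -71 57 1.95 1
```

```text
t 9.53 tcp [535.4 -71.1  56.8] yaw 1.99 tilt [-0.02 -0.06] open 49.6 F [-2.4  0.8  3.9] q6 -15
[[-0.002,0.003,-0.001,0,0,0]]
```

jog_arm([
  [0, 0, 0, 0, 0, 0],
  [0, 0, 0, 0, 0, 0],
  [0, 0, 0, 0, 0, 0],
], hand=85)

```text
t: 9.9
tcp_pos: [0.5361, -0.0712, 0.0569]
orientation: [[0.001, 0.999, 0.035], [-0.001, 0.035, -0.999], [-1.0, 0.001, 0.001]]
contact_force: [0.2, 0.2, 0.5]
grip_width: 0.809
```

jog_arm([
  [-0.2, 0, 0, 0, 0, 0],
  [-0.4, 0, 0, 0, 0, 0],
  [-0.5, 0, 0, 0, 0, 0],
  [0, 0, 0, 0, 0, 0],
])

```text
t: 10.4
tcp_pos: [0.5355, -0.071, 0.1692]
orientation: [[-0.0, 0.999, 0.035], [-0.001, 0.035, -0.999], [-1.0, -0.0, 0.001]]
contact_force: [0.7, 0.1, -0.6]
grip_width: 0.915
```

```bash
python3 plan.py 519.5 -458.5 160 -35 8;  python3 - <<'E'
from h import *
for n in("side",):
    im=cv2.cvtColor(get_image(n),cv2.COLOR_RGB2BGR); cv2.imwrite(f"pics/{n}4.png",im)
    cv2.imwrite(f"pics/{n}4g.png",(255*(im/255.)**0.6).astype(np.uint8))
crop("pics/side4g.png",240,160,100,90,8,"pics/e4.png")
E
```

```text
t 10.40 tcp [535.5 -71.  169.2] yaw 1.98 tilt [-0.03 -0.05] open 85.1 F [ 0.7  0.1 -0.6] q6 -15
[[0.012,-0.037,0.483,0.026,0,0], [0.012,0.002,0.485,0.026,0,0], [0.012,0.041,0.483,0.026,0,0], [0.012,0.08,0.478,0.026,0,0], [0.012,0.118,0.47,0.026,0,0]]
[[0.012,0.156,0.459,0.026,0,0], [0.012,0.192,0.445,0.026,0,0], [0.012,0.228,0.428,0.026,0,0]]
```

View pics/e4.png

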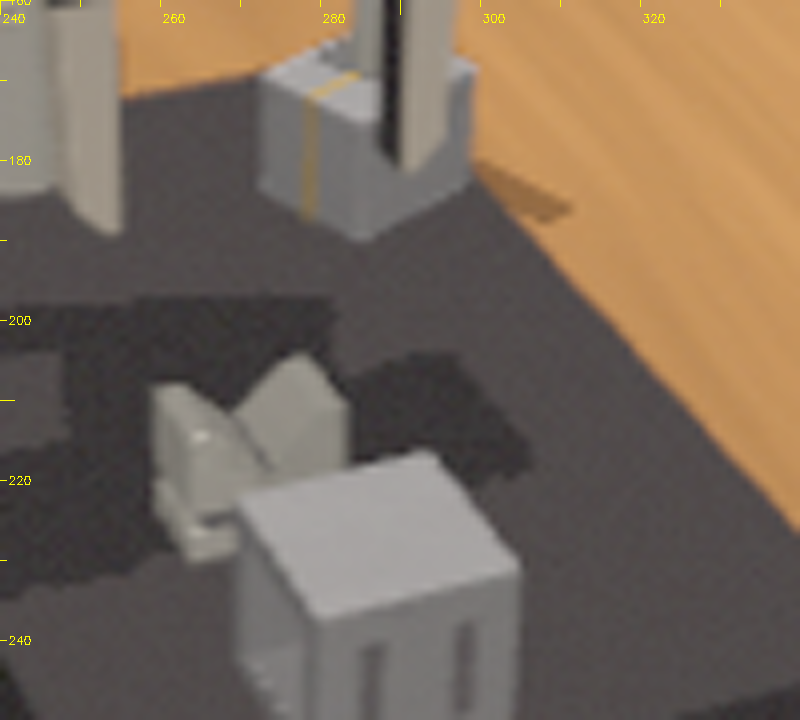

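V-block A stands flat on the plate (left edge at side px 259–263, beside the box at 269). Now for V-block B, keeping above the box angle.

jog_arm([
  [0, -0.04, 0.48, 0.026, 0, 0],
  [0, 0, 0.48, 0.026, 0, 0],
  [0, 0.04, 0.48, 0.026, 0, 0],
  [0.01, 0.08, 0.48, 0.026, 0, 0],
  [0.05, 0.12, 0.47, 0.026, 0, 0],
], hand=93)

```text
t: 11.08
tcp_pos: [0.5193, -0.3132, 0.1519]
orientation: [[-0.012, 0.929, -0.37], [0.005, -0.37, -0.929], [-1.0, -0.013, -0.0]]
contact_force: [0.8, -0.1, -0.1]
grip_width: 0.999
```

jog_arm([
  [0.1, 0.16, 0.46, 0.026, 0, 0],
  [0.1, 0.19, 0.45, 0.026, 0, 0],
  [0.1, 0.23, 0.43, 0.026, 0, 0],
  [0, 0, 0, 0, 0, 0],
])

```text
t: 11.58
tcp_pos: [0.5052, -0.464, 0.1097]
orientation: [[-0.021, 0.803, -0.595], [0.014, -0.595, -0.804], [-1.0, -0.025, 0.002]]
contact_force: [-1.0, 0.2, 1.2]
grip_width: 0.999
```

```bash
python3 plan.py 519.5 -459 70 -35 3
```

```text
t 11.57 tcp [ 505.2 -464.   109.7] yaw -36.53 tilt [-1.2   0.78] open 92.9 F [-1.   0.2  1.2] q6 -10
[[0.132,0.031,-0.042,-0.003,0,0.003], [0.132,0.031,-0.042,-0.003,0,0.003], [0.132,0.03,-0.041,-0.003,0,0.003]]
```

jog_arm([
  [0.12, 0.03, -0.05, -0.004, 0, 0.004],
  [0.12, 0.03, -0.04, -0.004, 0, 0.004],
  [0.12, 0.03, -0.04, 0, 0, 0.002],
  [0, 0, 0, 0, 0, 0],
])

```text
t: 12.08
tcp_pos: [0.5205, -0.4533, 0.0677]
orientation: [[0.003, 0.822, -0.57], [-0.002, -0.57, -0.822], [-1.0, 0.004, -0.001]]
contact_force: [0.8, 0.2, -1.0]
grip_width: 1.001
```

```bash
python3 plan.py 519.5 -459 8 -35 3
```

```text
t 12.07 tcp [ 520.5 -453.3   67.7] yaw -34.74 tilt [ 0.2  -0.09] open 93.1 F [ 0.8  0.2 -1. ] q6 -11
[[0.199,0.007,0.018,0,0,0], [0.199,0.007,0.018,0,0,0], [0.199,0.008,0.017,0,0,0]]
```

jog_arm([
  [0.2, 0.01, 0.03, 0, 0, 0],
  [0.2, 0.01, 0.02, 0, 0, -0.001],
  [0.15, 0, 0.01, 0, 0, 0],
  [0, 0, 0, 0, 0, 0],
])

```text
t: 12.58
tcp_pos: [0.5189, -0.4595, 0.0088]
orientation: [[0.0, 0.822, -0.569], [0.0, -0.569, -0.822], [-1.0, 0.0, -0.001]]
contact_force: [-0.5, 0.4, -0.7]
grip_width: 1.004
```

```bash
python3 plan.py 519.5 -459 7 -35 2
```

```text
t 12.57 tcp [ 518.9 -459.5    8.8] yaw -34.70 tilt [0.03 0.02] open 93.4 F [-0.5  0.4 -0.7] q6 -11
[[0.009,0.001,-0.004,0.001,0,0], [0.009,0.001,-0.004,0.001,0,0]]
```

jog_arm([
  [0.02, 0, -0.01, 0, 0, 0],
  [0, 0, 0, 0, 0, 0],
  [0, 0, 0, 0, 0, 0],
  [0, 0, 0, 0, 0, 0],
  [0, 0, 0, 0, 0, 0],
], hand=40, newtons=40)

```text
t: 13.2
tcp_pos: [0.5204, -0.4598, 0.0089]
orientation: [[0.003, 0.822, -0.569], [-0.002, -0.569, -0.822], [-1.0, 0.003, 0.0]]
contact_force: [-1.1, -0.6, -0.3]
grip_width: 0.535
```

```bash
python3 plan.py
```

```text
t 13.20 tcp [ 520.4 -459.8    8.9] yaw -34.71 tilt [ 0.15 -0.11] open 49.7 F [-1.1 -0.6 -0.3] q6 -11
```

jog_arm([
  [-0.1, 0, 0, 0, 0, 0],
  [-0.3, 0, 0, 0, 0, 0],
  [-0.45, 0, 0, 0, 0, 0],
  [-0.5, 0, 0, 0, 0, 0],
  [-0.4, 0, 0, 0, 0, 0],
])

```text
t: 13.82
tcp_pos: [0.5162, -0.4555, 0.1813]
orientation: [[-0.008, 0.822, -0.569], [0.01, -0.569, -0.822], [-1.0, -0.012, -0.003]]
contact_force: [0.2, -0.3, -4.6]
grip_width: 0.534
```

```bash
python3 plan.py 532 31 190 1.95 10
```

```text
t 13.82 tcp [ 516.2 -455.5  181.3] yaw -34.71 tilt [-0.48  0.55] open 49.7 F [ 0.2 -0.3 -4.6] q6 -11
[[-0.004,-0.264,-0.409,-0.02,0,0], [-0.005,-0.237,-0.425,-0.02,0,0], [-0.005,-0.21,-0.439,-0.02,0,0], [-0.006,-0.181,-0.452,-0.02,0,0], [-0.006,-0.152,-0.462,-0.02,0,0]]
[[-0.007,-0.122,-0.471,-0.02,0,0], [-0.007,-0.092,-0.478,-0.02,0,0], [-0.008,-0.061,-0.483,-0.02,0,0], [-0.008,-0.03,-0.486,-0.02,0,0], [-0.008,0.001,-0.487,-0.02,0,0]]
```

jog_arm([
  [-0.05, -0.26, -0.41, -0.02, 0, 0],
  [-0.01, -0.24, -0.43, -0.02, 0, 0],
  [-0.01, -0.21, -0.44, -0.02, 0, 0],
  [-0.01, -0.18, -0.45, -0.02, 0, 0],
  [-0.01, -0.15, -0.46, -0.02, 0, 0],
])

```text
t: 14.45
tcp_pos: [0.5254, -0.2105, 0.1988]
orientation: [[-0.001, 0.959, -0.284], [0.003, -0.284, -0.959], [-1.0, -0.002, -0.003]]
contact_force: [0.7, 0.0, -3.8]
grip_width: 0.53
```

jog_arm([
  [-0.01, -0.12, -0.47, -0.02, 0, 0],
  [-0.01, -0.09, -0.48, -0.02, 0, 0],
  [-0.01, -0.06, -0.48, -0.02, 0, 0],
  [-0.01, -0.03, -0.45, -0.02, 0, 0],
  [0, 0, -0.4, -0.02, 0, 0],
])

```text
t: 15.08
tcp_pos: [0.5307, 0.029, 0.2051]
orientation: [[-0.001, 0.999, 0.037], [0.004, 0.037, -0.999], [-1.0, -0.0, -0.004]]
contact_force: [0.4, -0.6, -4.2]
grip_width: 0.539
```

```bash
python3 plan.py 532 31 150 1.95 2
```

```text
t 15.07 tcp [530.7  29.  205.1] yaw 2.15 tilt [-0.03  0.21] open 50.1 F [ 0.4 -0.6 -4.2] q6 -5
[[0.276,0.007,-0.009,0.001,-0.001,0], [0.276,0.007,-0.009,0.001,-0.001,0]]
```

jog_arm([
  [0.3, 0.01, -0.01, 0, -0.001, 0],
  [0.4, 0, 0, 0, 0, 0],
  [0.4, 0, 0, 0, 0, 0],
  [0.1, 0, 0, 0, 0, 0],
  [0, 0, 0, 0, 0, 0],
])

```text
t: 15.7
tcp_pos: [0.5321, 0.0347, 0.0857]
orientation: [[0.003, 0.999, 0.045], [0.001, 0.045, -0.999], [-1.0, 0.003, -0.001]]
contact_force: [0.3, -0.2, -3.8]
grip_width: 0.532
```

```bash
python3 plan.py 532 31 65 1.95 1
```

```text
t 15.70 tcp [532.1  34.7  85.7] yaw 2.56 tilt [0.18 0.08] open 49.5 F [ 0.3 -0.2 -3.8] q6 -4
[[0.207,-0.003,0.037,0.003,0,-0.001]]
```

jog_arm([
  [0.12, 0, 0.035, 0.003, 0, -0.001],
  [0.04, 0, 0, 0, 0, 0],
  [0, 0, 0, 0, 0, 0],
])

```text
t: 16.08
tcp_pos: [0.5351, 0.0305, 0.0727]
orientation: [[0.006, 0.999, 0.034], [0.001, 0.034, -0.999], [-1.0, 0.006, -0.001]]
contact_force: [-0.4, 0.3, -4.1]
grip_width: 0.53
```

```bash
python3 plan.py 532 31 60 1.95 1
```

```text
t 16.07 tcp [535.1  30.5  72.7] yaw 1.95 tilt [0.33 0.05] open 49.3 F [-0.4  0.3 -4.1] q6 -4
[[0.127,-0.032,-0.006,0,0,-0.002]]
```

jog_arm([
  [0.07, -0.035, 0, 0, 0, -0.002],
  [0.02, 0, 0, 0, 0, 0],
  [0, 0, 0, 0, 0, 0],
])

```text
t: 16.45
tcp_pos: [0.532, 0.0303, 0.064]
orientation: [[0.0, 0.999, 0.034], [0.001, 0.034, -0.999], [-1.0, 0.0, -0.001]]
contact_force: [0.3, -1.0, -5.3]
grip_width: 0.535
```

```bash
python3 plan.py 532 31 59 1.95 1
```

```text
t 16.45 tcp [532.   30.3  64. ] yaw 1.95 tilt [0.02 0.04] open 49.8 F [ 0.3 -1.  -5.3] q6 -4
[[0.05,0,-0.007,0,0,0]]
```

jog_arm([
  [0.05, 0, -0.007, 0, 0, -0.001],
  [0.02, 0, 0, 0, 0, 0],
])

```text
t: 16.7
tcp_pos: [0.5324, 0.0311, 0.0587]
orientation: [[-0.003, 0.999, 0.034], [0.0, 0.034, -0.999], [-1.0, -0.003, -0.001]]
contact_force: [-15.4, -0.8, 25.1]
grip_width: 0.535
```

```bash
python3 plan.py 532 31 59 1.95 1
```

```text
t 16.70 tcp [532.4  31.1  58.7] yaw 1.95 tilt [-0.15  0.02] open 49.8 F [-15.4  -0.8  25.1] q6 -4
[[-0.003,-0.004,0.001,0,0,0.001]]
```

In place and touching. Releasing and lifting.

jog_arm([
  [-0.005, 0, 0, 0, 0, 0],
  [0, 0, 0, 0, 0, 0],
])

```text
t: 16.95
tcp_pos: [0.5326, 0.0312, 0.0593]
orientation: [[-0.002, 0.999, 0.034], [0.0, 0.034, -0.999], [-1.0, -0.002, -0.0]]
contact_force: [0.1, 0.2, -4.9]
grip_width: 0.537
```

jog_arm([
  [0, 0, 0, 0, 0, 0],
  [0, 0, 0, 0, 0, 0],
  [0, 0, 0, 0, 0, 0],
], hand=80)

```text
t: 17.32
tcp_pos: [0.534, 0.0312, 0.0602]
orientation: [[0.0, 0.999, 0.034], [0.0, 0.034, -0.999], [-1.0, 0.0, -0.0]]
contact_force: [0.2, -0.6, -0.1]
grip_width: 0.806
```

jog_arm([
  [-0.2, 0, 0, 0, 0, 0],
  [-0.4, 0, 0, 0, 0, 0],
  [-0.5, 0, 0, 0, 0, 0],
  [-0.5, 0, 0, 0, 0, 0],
])

```text
t: 17.82
tcp_pos: [0.5307, 0.0312, 0.2195]
orientation: [[-0.009, 0.999, 0.034], [0.001, 0.034, -0.999], [-1.0, -0.009, -0.001]]
contact_force: [1.0, 0.0, 0.0]
grip_width: 0.861
```

```bash
python3 plan.py 500 390 180 90 9
```

```text
t 17.82 tcp [530.7  31.2 219.5] yaw 1.96 tilt [-0.51  0.04] open 80.1 F [1. 0. 0.] q6 -4
[[0.044,-0.02,-0.4,-0.054,0,0], [0.044,0.048,-0.397,-0.054,0,0], [0.044,0.115,-0.383,-0.054,0,0], [0.044,0.178,-0.358,-0.054,0,0], [0.044,0.236,-0.323,-0.054,0,0]]
[[0.043,0.288,-0.278,-0.054,0,0], [0.043,0.331,-0.225,-0.054,0,0], [0.044,0.364,-0.166,-0.054,0,0], [0.044,0.387,-0.101,-0.054,0,0]]
```

jog_arm([
  [0, -0.02, -0.4, -0.054, 0, 0],
  [0, 0.05, -0.4, -0.054, 0, 0],
  [0, 0.12, -0.38, -0.054, 0, 0],
  [0, 0.18, -0.36, -0.054, 0, 0],
  [0, 0.24, -0.32, -0.054, 0, 0],
])

```text
t: 18.45
tcp_pos: [0.5185, 0.234, 0.2284]
orientation: [[0.006, 0.62, 0.785], [0.001, 0.785, -0.62], [-1.0, 0.005, 0.004]]
contact_force: [0.2, -0.1, 0.1]
grip_width: 0.864
```

jog_arm([
  [0, 0.29, -0.28, -0.054, 0, 0],
  [0, 0.33, -0.23, -0.054, 0, 0],
  [0.04, 0.36, -0.17, -0.054, 0, 0],
  [0.05, 0.35, -0.1, -0.054, 0, 0],
  [0, 0, 0, 0, 0, 0],
])

```text
t: 19.08
tcp_pos: [0.4987, 0.3977, 0.22]
orientation: [[0.008, -0.038, 0.999], [0.003, 0.999, 0.038], [-1.0, 0.003, 0.008]]
contact_force: [-0.0, 0.0, 0.4]
grip_width: 0.858
```

```bash
python3 plan.py 503 392.5 120 90 2;  python3 - <<'E'
from h import *
for n in("side","top"):
    im=cv2.cvtColor(get_image(n),cv2.COLOR_RGB2BGR); cv2.imwrite(f"pics/{n}5.png",im)
    cv2.imwrite(f"pics/{n}5g.png",(255*(im/255.)**0.6).astype(np.uint8))
crop("pics/side5g.png",220,170,120,85,6,"pics/e5.png")
crop("pics/top5g.png",240,200,105,60,7,"pics/e6.png")
crop("pics/top5.png",60,180,130,130,5,"pics/e7.png")
E
```

```text
t 19.07 tcp [498.7 397.7 220. ] yaw 92.17 tilt [0.47 0.16] open 79.8 F [-0.   0.   0.4] q6 -58
[[0.5,-0.028,0.017,0.006,0.001,0], [0.5,-0.027,0.019,0.006,0.001,0]]
```

View pics/e5.png

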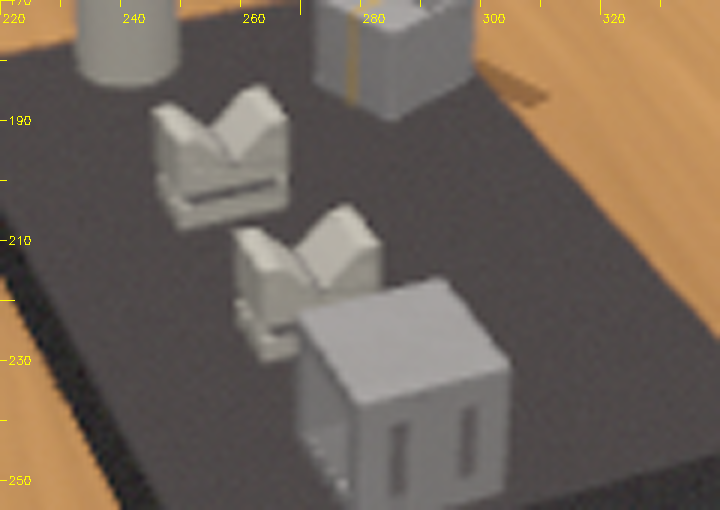

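View pics/e6.png

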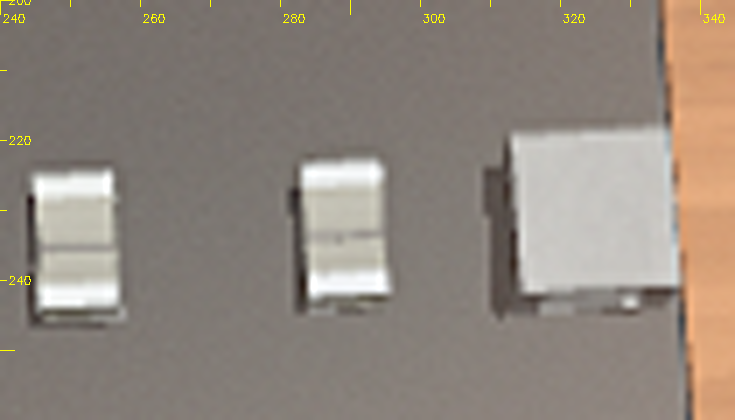

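View pics/e7.png

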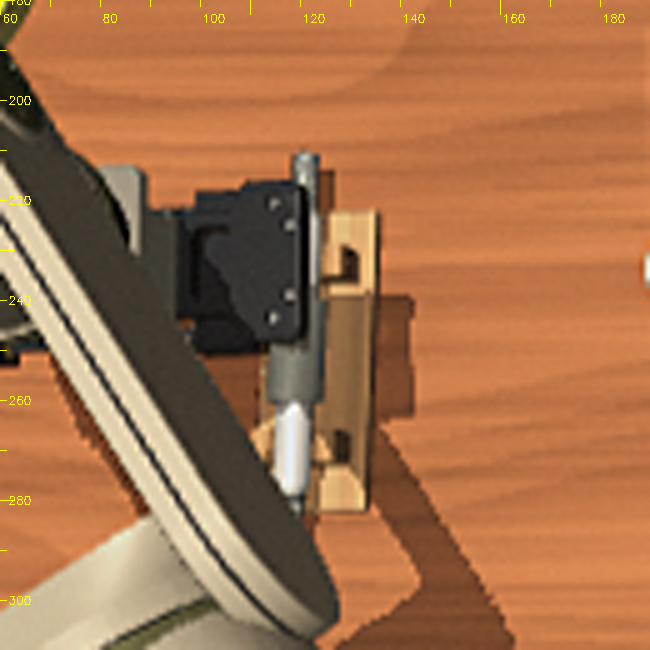

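Run:
```python
from fit import *
x,y,z=.025,.015,.095
T2=[('top',[x,y,z],244.6,225),('top',[x,-y,z],256.1,224.3),('top',[-x,-y,z],256.9,243.4),('top',[-x,y,z],245.1,244)]
S2=[('side',[-x,y,z],245.3,187.8),('side',[x,y,z],263.8,184.5),('side',[x,-y,z],268,190.3),('side',[-x,-y,.05],250,208.3),('side',[x,-y,.05],268,204.7)]
T1=[('top',[x,y,z],283,223.3),('top',[x,-y,z],294.4,222.6),('top',[-x,-y,z],295.4,241.4),('top',[-x,y,z],283.9,242.6)]
S1=[('side',[-x,y,z],259.2,208.3),('side',[x,y,z],277.8,204.2),('side',[x,-y,z],283.5,210)]
b=.03
TB=[('top',[b,b,.11],313,219),('top',[b,-b,.11],335.4,218.3),('top',[-b,-b,.11],337.1,240.9),('top',[-b,b,.11],314.1,241.7)]
for n,p in(('V2t',T2),('V2s',S2),('V2',T2+S2),('V1t',T1),('V1s',S1),('V1',T1+S1),('boxt',TB)):
    r,f=fit(p,(.53,0,.03)); print(n,(r*[1000,1000,57.3]).round(2),np.sqrt((f**2).mean()).round(2))
```

```text
V2t [532.56  32.09   1.68] 0.22
V2s [533.42  33.     0.79] 0.25
V2 [532.93  32.27   1.43] 0.27
V1t [535.37 -70.23   2.15] 0.25
V1s [536.97 -67.58   4.28] 0.23
V1 [535.78 -69.63   2.83] 0.41
boxt [ 537.93 -164.02    1.22] 0.12
```

Both V-blocks stand square and in line, with fits within about 1 mm and a spacing of 102.3 mm. Next is the spindle.

jog_arm([
  [0.4, -0.04, 0.03, 0.006, 0.001, 0],
  [0.4, -0.03, 0.02, 0.004, 0.001, 0],
  [0.2, 0, 0, 0, 0, 0],
  [0, 0, 0, 0, 0, 0],
], hand=70)

```text
t: 19.68
tcp_pos: [0.509, 0.3854, 0.1217]
orientation: [[0.007, 0.011, 1.0], [0.004, 1.0, -0.011], [-1.0, 0.004, 0.007]]
contact_force: [-0.4, -0.3, -0.7]
grip_width: 0.752
```

```bash
python3 plan.py 503.5 393 85 89.9 2;  python3 - <<'E'
from h import *
for n in("side",):
    im=cv2.cvtColor(get_image(n),cv2.COLOR_RGB2BGR); cv2.imwrite(f"pics/{n}6.png",im)
crop("pics/side6.png",165,90,110,90,7,"pics/e8.png")
E
```

```text
t 19.68 tcp [509.  385.4 121.7] yaw 89.39 tilt [0.43 0.23] open 70.0 F [-0.4 -0.3 -0.7] q6 -57
[[0.183,0.037,-0.029,-0.001,0.001,-0.001], [0.183,0.038,-0.029,-0.001,0.001,-0.001]]
```

View pics/e8.png

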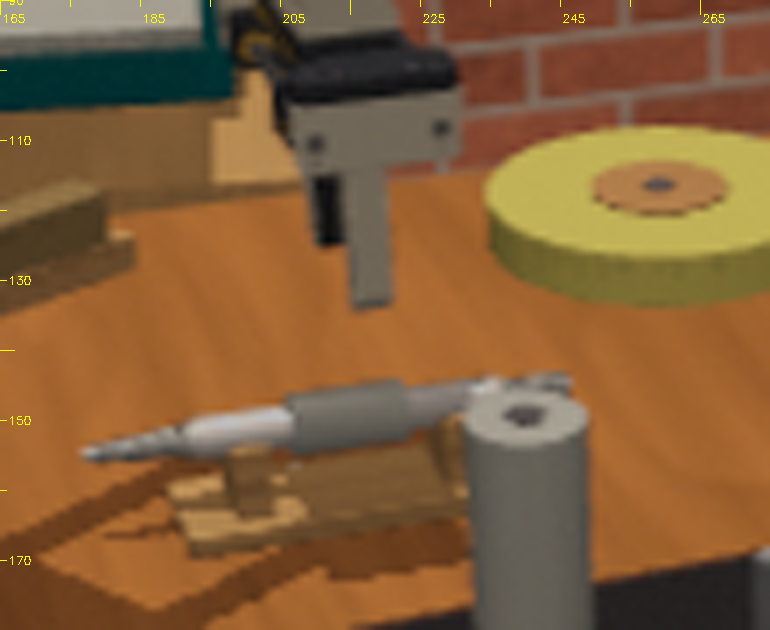

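jog_arm([
  [0.1, 0.06, -0.05, 0, 0.002, -0.001],
  [0.1, 0.02, -0.02, 0, 0.001, 0],
  [0.05, 0, 0, 0, 0, 0],
  [0, 0, 0, 0, 0, 0],
], hand=60)

```text
t: 20.23
tcp_pos: [0.5043, 0.3964, 0.1008]
orientation: [[0.004, 0.01, 1.0], [0.005, 1.0, -0.01], [-1.0, 0.005, 0.004]]
contact_force: [0.2, -0.2, 0.9]
grip_width: 0.647
```

```bash
python3 plan.py 503.5 393 28 89.9 2
```

```text
t 20.23 tcp [504.3 396.4 100.8] yaw 89.42 tilt [0.24 0.3 ] open 60.2 F [ 0.2 -0.2  0.9] q6 -56
[[0.364,-0.019,-0.005,-0.001,0.001,-0.001], [0.364,-0.018,-0.005,-0.001,0.001,-0.001]]
```

jog_arm([
  [0.1, -0.03, 0, -0.001, 0.001, -0.001],
  [0.2, -0.01, -0.01, -0.001, 0, -0.001],
  [0.2, -0.01, -0.01, 0, 0.001, -0.001],
  [0, 0, 0, 0, 0, 0],
])

```text
t: 20.72
tcp_pos: [0.5016, 0.3904, 0.0463]
orientation: [[-0.004, 0.004, 1.0], [-0.006, 1.0, -0.004], [-1.0, -0.006, -0.004]]
contact_force: [-0.4, -0.1, 0.7]
grip_width: 0.646
```

```bash
python3 plan.py 503.5 393 28 89.9 2
```

```text
t 20.73 tcp [501.6 390.4  46.3] yaw 89.79 tilt [-0.22 -0.34] open 60.0 F [-0.4 -0.1  0.7] q6 -56
[[0.091,0.013,0.01,0,-0.001,0.001], [0.091,0.013,0.01,0,-0.001,0.001]]
```

jog_arm([
  [0.1, 0.02, 0.015, 0, -0.001, 0.002],
  [0.08, 0, 0, 0, 0, 0],
  [0, 0, 0, 0, 0, 0],
])

```text
t: 21.1
tcp_pos: [0.5034, 0.3927, 0.0271]
orientation: [[-0.0, 0.004, 1.0], [0.001, 1.0, -0.004], [-1.0, 0.001, -0.0]]
contact_force: [0.9, -0.6, -0.1]
grip_width: 0.643
```

```bash
python3 plan.py 503.5 393 28 89.9 1
```

```text
t 21.10 tcp [503.4 392.7  27.1] yaw 89.79 tilt [-0.01  0.06] open 59.8 F [ 0.9 -0.6 -0.1] q6 -56
[[-0.009,0.003,0.001,-0.001,0,0]]
```

jog_arm([
  [0, 0, 0, 0, 0, 0],
  [0, 0, 0, 0, 0, 0],
  [0, 0, 0, 0, 0, 0],
  [0, 0, 0, 0, 0, 0],
  [0, 0, 0, 0, 0, 0],
], hand=20, newtons=50)

```text
t: 21.72
tcp_pos: [0.5043, 0.3925, 0.0286]
orientation: [[0.001, 0.004, 1.0], [0.001, 1.0, -0.004], [-1.0, 0.001, 0.001]]
contact_force: [-0.2, -0.1, 0.0]
grip_width: 0.308
```

jog_arm([
  [-0.05, 0, 0, 0, 0, 0],
  [-0.15, 0, 0, 0, 0, 0],
  [-0.2, 0, 0, 0, 0, 0],
  [0, 0, 0, 0, 0, 0],
])

```text
t: 22.22
tcp_pos: [0.503, 0.3923, 0.0699]
orientation: [[-0.001, 0.004, 1.0], [0.0, 1.0, -0.004], [-1.0, 0.0, -0.001]]
contact_force: [-0.0, 0.6, -5.9]
grip_width: 0.311
```

```bash
python3 plan.py;  python3 - <<'E'
from h import *
for n in("side",'top'):
    im=cv2.cvtColor(get_image(n),cv2.COLOR_RGB2BGR); cv2.imwrite(f"pics/{n}7.png",im)
crop("pics/side7.png",165,90,110,90,7,"pics/e9.png")
crop("pics/top7.png",80,190,80,120,6,"pics/e9t.png")
E
```

```text
t 22.23 tcp [503.  392.3  69.9] yaw 89.80 tilt [-0.07  0.01] open 29.0 F [-0.   0.6 -5.9] q6 -56
```

View pics/e9.png

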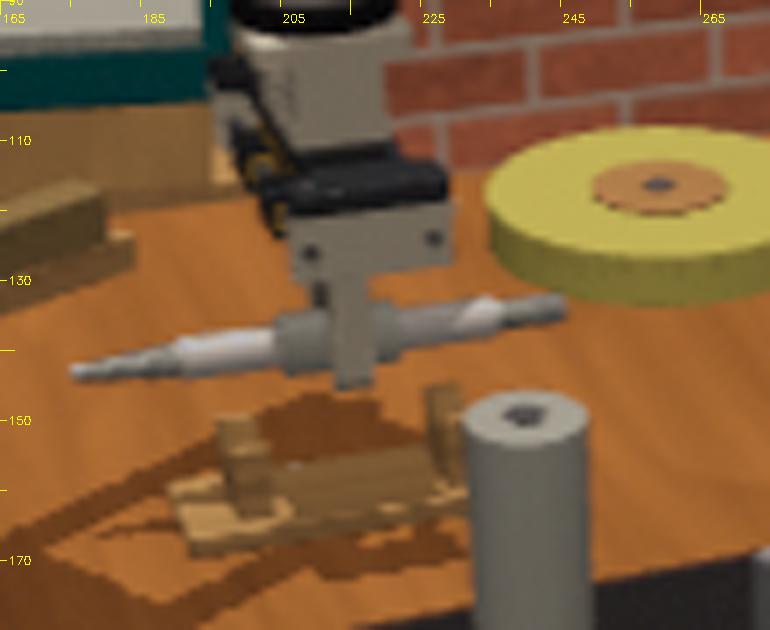

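View pics/e9t.png

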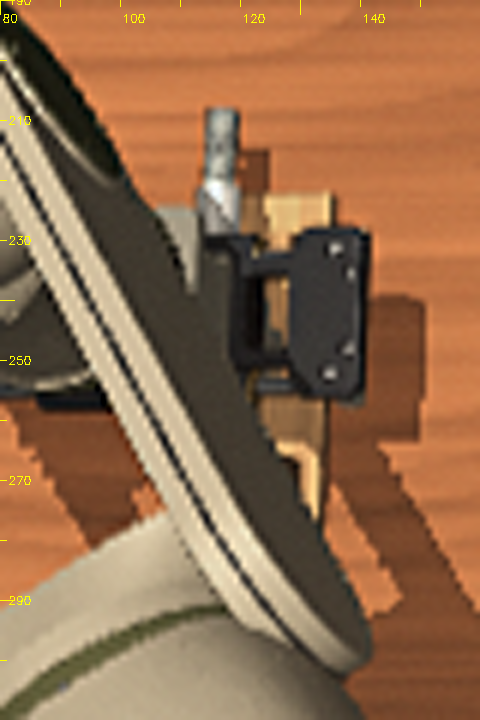

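Run:
```python
from fit import *
h=.0883
S=[('side',[-.124,0,h],175.3,143.3),('side',[.11,0,h],245.7,133.6),('side',[-.074,0,h],190.7,141.1),('side',[.074,0,h],236.9,134.6),('side',[-.028,0,h],204.3,139),('side',[.028,0,h],222.1,137.1)]
T=[('top',[.11,0,h],117,208)]
np.set_printoptions(precision=2,suppress=True)
for p in(S,S+T):
    r,f=fit(p,(.5,.4,0)); print(r*[1000,1000,57.3]);print(f.reshape(-1,2))
print("thread-end x from top",ray("top",[116.5,207.5],h),"@yfixed")
o=get_obs();p=o["tcp_pos"]
# finger near face edges
for dx in(-.0075,.0075):
  for dy in (-.015,-.026): print(dx,dy,proj("side",p+[dx,dy,0])+.5)
```

```text
[504.46 396.66  -1.39]
[[ 0.2  -0.28]
 [ 0.08  0.2 ]
 [ 0.42 -0.13]
 [-1.48  0.56]
 [ 0.89  0.13]
 [-0.15 -0.17]]
[503.64 395.52  -2.02]
[[-0.05 -0.27]
 [ 0.04  0.5 ]
 [ 0.2  -0.05]
 [-1.56  0.82]
 [ 0.7   0.26]
 [-0.29  0.03]
 [-0.17 -0.89]]
thread-end x from top [[0.61 0.39 0.09]] @yfixed
-0.0075 -0.015 [[212.46 146.78]]
-0.0075 -0.026 [[213.24 148.18]]
0.0075 -0.015 [[216.94 146.12]]
0.0075 -0.026 [[217.75 147.5 ]]
```

Spindle held level with its middle within about 1 mm of the grip centre. Lift, rotate clear of the indicator, and carry it over.

jog_arm([
  [-0.3, 0, 0, 0, 0, 0],
  [-0.4, 0, 0, 0, 0, 0],
  [-0.4, 0, 0, 0, 0, 0],
  [-0.3, 0, 0, 0, 0, 0],
  [-0.1, 0, 0, 0, 0, 0],
])

```text
t: 22.95
tcp_pos: [0.4993, 0.3896, 0.2147]
orientation: [[-0.014, 0.004, 1.0], [-0.008, 1.0, -0.004], [-1.0, -0.008, -0.014]]
contact_force: [0.5, -0.2, -5.6]
grip_width: 0.311
```

```bash
python3 plan.py 500 200 220 2 10
```

```text
t 22.95 tcp [499.3 389.6 214.7] yaw 89.79 tilt [-0.78 -0.45] open 28.9 F [ 0.5 -0.2 -5.6] q6 -56
[[-0.004,-0.19,0.001,0.049,0,0.001], [-0.004,-0.187,0.03,0.049,0,0.001], [-0.004,-0.18,0.059,0.049,0,0.001], [-0.005,-0.169,0.085,0.049,0,0.001], [-0.005,-0.154,0.11,0.049,0,0.001]]
[[-0.005,-0.136,0.132,0.049,0,0.001], [-0.005,-0.114,0.152,0.049,0,0.001], [-0.005,-0.089,0.167,0.049,0,0.001], [-0.005,-0.063,0.179,0.049,0,0.001], [-0.005,-0.035,0.186,0.049,0,0.001]]
```

jog_arm([
  [-0.01, -0.19, 0, 0.049, 0, 0.001],
  [-0.01, -0.19, 0.03, 0.049, 0, 0.001],
  [-0.01, -0.18, 0.06, 0.049, 0, 0.001],
  [-0.01, -0.17, 0.09, 0.049, 0, 0.001],
  [-0.01, -0.15, 0.11, 0.049, 0, 0.001],
])

```text
t: 23.58
tcp_pos: [0.4962, 0.2918, 0.2119]
orientation: [[-0.016, 0.714, 0.7], [0.002, 0.701, -0.714], [-1.0, -0.01, -0.013]]
contact_force: [0.7, -0.2, -6.2]
grip_width: 0.312
```

jog_arm([
  [0, -0.14, 0.13, 0.049, 0, 0.001],
  [0, -0.11, 0.15, 0.049, 0, 0.001],
  [0, -0.09, 0.17, 0.049, 0, 0.001],
  [0, -0.06, 0.18, 0.049, 0, 0.001],
  [0, -0.04, 0.19, 0.045, 0, 0.001],
])

```text
t: 24.2
tcp_pos: [0.4882, 0.1918, 0.2018]
orientation: [[-0.014, 1.0, -0.007], [0.003, -0.007, -1.0], [-1.0, -0.014, -0.003]]
contact_force: [0.7, 0.2, -5.3]
grip_width: 0.313
```

```bash
python3 plan.py 534 -19 210 1.95 6
```

```text
t 24.20 tcp [488.2 191.8 201.8] yaw -0.42 tilt [-0.82  0.2 ] open 29.1 F [ 0.7  0.2 -5.3] q6 16
[[-0.016,0.079,0.351,-0.002,0,0.001], [-0.016,0.076,0.351,-0.002,0,0.001], [-0.015,0.074,0.352,-0.002,0,0.001], [-0.015,0.072,0.352,-0.002,0,0.001], [-0.014,0.069,0.353,-0.002,0,0.001]]
[[-0.014,0.067,0.353,-0.002,0,0.001]]
```

jog_arm([
  [-0.03, 0.08, 0.35, -0.003, 0, 0.001],
  [-0.02, 0.08, 0.35, -0.003, 0, 0.001],
  [-0.02, 0.08, 0.35, -0.002, 0, 0.001],
  [-0.01, 0.07, 0.35, -0.002, 0, 0.001],
  [-0.01, 0.07, 0.35, -0.002, 0, 0.001],
])

```text
t: 24.82
tcp_pos: [0.5236, 0.0125, 0.2007]
orientation: [[-0.011, 0.999, 0.032], [0.003, 0.032, -0.999], [-1.0, -0.01, -0.003]]
contact_force: [1.1, -0.1, -7.6]
grip_width: 0.313
```

```bash
python3 plan.py 534 -19 210 1.95 1
```

```text
t 24.82 tcp [523.6  12.5 200.7] yaw 1.81 tilt [-0.6   0.18] open 29.1 F [ 1.1 -0.1 -7.6] q6 -6
[[-0.095,0.093,0.318,-0.001,-0.001,0.003]]
```

jog_arm([
  [0, 0.09, 0.3, 0, -0.001, 0.003],
  [0, 0, 0, 0, 0, 0],
  [0.2, 0, 0, 0, 0, 0],
  [0, 0, 0, 0, 0, 0],
])

```text
t: 25.32
tcp_pos: [0.5305, -0.0197, 0.174]
orientation: [[-0.01, 1.0, 0.028], [0.001, 0.028, -1.0], [-1.0, -0.01, -0.002]]
contact_force: [-0.6, -0.2, -6.6]
grip_width: 0.311
```

```bash
python3 plan.py 533.9 -18.8 120 1.95 2
```

```text
t 25.32 tcp [530.5 -19.7 174. ] yaw 1.58 tilt [-0.55  0.08] open 28.9 F [-0.6 -0.2 -6.6] q6 -9
[[0.27,0.02,-0.004,-0.001,0,0.002], [0.27,0.019,-0.004,-0.001,0,0.002]]
```

jog_arm([
  [0.25, 0.02, -0.01, -0.001, 0, 0.002],
  [0.25, 0.01, 0, -0.001, 0, 0.001],
  [0.1, 0, 0, 0, 0, 0],
  [0, 0, 0, 0, 0, 0],
])

```text
t: 25.82
tcp_pos: [0.5335, -0.016, 0.1142]
orientation: [[0.001, 0.999, 0.037], [0.003, 0.037, -0.999], [-1.0, 0.001, -0.003]]
contact_force: [0.2, 0.4, -5.6]
grip_width: 0.312
```

```bash
python3 plan.py 533.9 -18.8 90 1.95 1;  python3 - <<'E'
from h import *
for n in("side",'top'):
    im=cv2.cvtColor(get_image(n),cv2.COLOR_RGB2BGR); im=(255*(im/255.)**0.6).astype(np.uint8);cv2.imwrite(f"pics/{n}8.png",im)
crop("pics/side8.png",220,130,120,130,5,"pics/e10.png")
crop("pics/top8.png",200,190,150,80,5,"pics/e10t.png")
E
```

```text
t 25.82 tcp [533.5 -16.  114.2] yaw 2.10 tilt [0.04 0.15] open 29.0 F [ 0.2  0.4 -5.6] q6 -9
[[0.241,0.003,0.029,0.001,-0.001,0]]
```

View pics/e10.png

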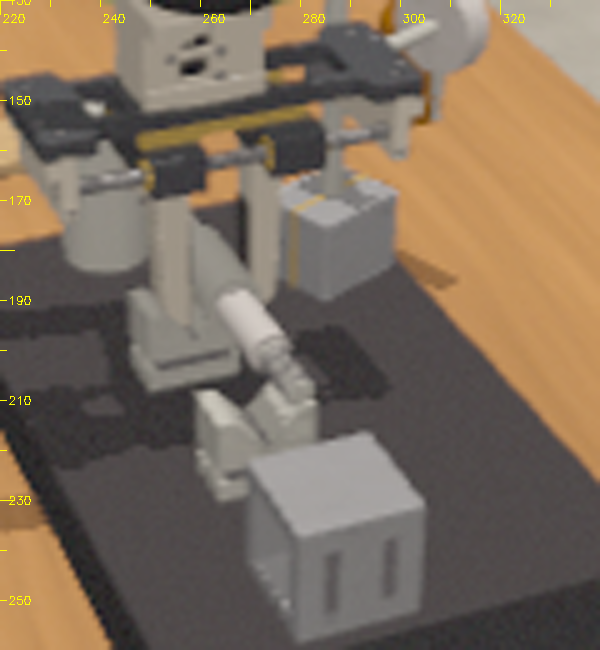

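View pics/e10t.png

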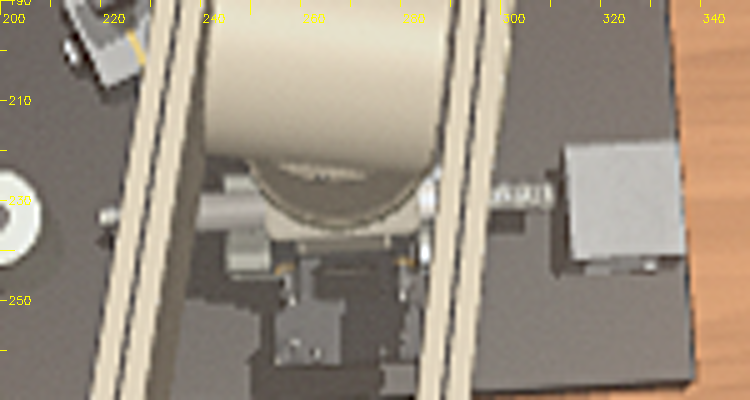

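Run:
```python
from h import *
a=ray("top",[309.9,228.1],.133)[0];b=ray("top",[219.5,232.5],.133)[0]
print(a*1000,b*1000,np.linalg.norm(a-b)*1000)
# side: thread end
p=ray("side",[220+305/5-.5,130+383/5-.5],.133);print(p*1000)
o=get_obs();ey=np.array([-.034,.9994,0])
for L in(.11,-.124): q=o["tcp_pos"]+[0,0,.019]-ey*L; print(q*1000,proj("top",q)+.5,proj("side",q)+.5)
```

```text
[ 538.07721888 -124.31899848  133.        ] [530.55605406 109.42842958 133.        ] 233.86839898787107
[[ 542.57475316 -116.74625886  133.        ]]
[ 538.08842872 -126.22795478  134.33978553] [[311.17089187 228.49268888]] [[280.68187047 208.69737143]]
[530.13242872 107.63164522 134.33978553] [[220.64215251 233.06365257]] [[246.62670467 163.32022523]]
```

jog_arm([
  [0.1, 0, 0.045, 0.001, -0.001, 0],
  [0.08, 0, 0, 0, 0, 0],
  [0, 0, 0, 0, 0, 0],
])

```text
t: 26.3
tcp_pos: [0.536, -0.0214, 0.0981]
orientation: [[0.006, 0.999, 0.033], [-0.002, 0.033, -0.999], [-1.0, 0.006, 0.002]]
contact_force: [-0.1, -1.1, -5.7]
grip_width: 0.314
```

```bash
python3 plan.py 533.9 -20.6 80 1.95 1
```

```text
t 26.30 tcp [536.  -21.4  98.1] yaw 1.88 tilt [ 0.35 -0.09] open 29.2 F [-0.1 -1.1 -5.7] q6 -10
[[0.181,-0.021,-0.009,0,0.001,-0.002]]
```

jog_arm([
  [0.1, -0.025, -0.009, 0, 0.001, -0.003],
  [0.04, 0, 0, 0, 0, 0],
  [0, 0, 0, 0, 0, 0],
])

```text
t: 26.68
tcp_pos: [0.5333, -0.0205, 0.0831]
orientation: [[-0.004, 0.999, 0.033], [0.001, 0.033, -0.999], [-1.0, -0.004, -0.002]]
contact_force: [0.3, 0.9, -6.5]
grip_width: 0.312
```

```bash
python3 plan.py 533.9 -20.6 76 1.95 1
```

```text
t 26.68 tcp [533.3 -20.5  83.1] yaw 1.87 tilt [-0.25  0.08] open 29.0 F [ 0.3  0.9 -6.5] q6 -10
[[0.071,0.007,0.001,0,-0.001,0.001]]
```

jog_arm([
  [0.06, 0.005, 0, 0, 0, 0.001],
  [0.02, 0, 0, 0, 0, 0],
  [0, 0, 0, 0, 0, 0],
])

```text
t: 27.05
tcp_pos: [0.5339, -0.0205, 0.0747]
orientation: [[-0.001, 0.999, 0.033], [0.002, 0.033, -0.999], [-1.0, -0.001, -0.002]]
contact_force: [0.2, 0.5, -6.5]
grip_width: 0.31
```

```bash
python3 plan.py 533.9 -20.6 73.6 1.95 1
```

```text
t 27.05 tcp [533.9 -20.5  74.7] yaw 1.87 tilt [-0.03  0.09] open 28.8 F [ 0.2  0.5 -6.5] q6 -10
[[0.011,0,0.001,0,-0.001,0]]
```

jog_arm([
  [0.02, 0, 0, 0, 0, 0],
])

```text
t: 27.18
tcp_pos: [0.5342, -0.0205, 0.0737]
orientation: [[-0.0, 0.999, 0.033], [0.001, 0.033, -0.999], [-1.0, -0.0, -0.001]]
contact_force: [-9.2, 0.9, 13.8]
grip_width: 0.309
```

Seated (+14 N contact). Releasing and checking.

jog_arm([
  [0, 0, 0, 0, 0, 0],
  [0, 0, 0, 0, 0, 0],
  [0, 0, 0, 0, 0, 0],
  [0, 0, 0, 0, 0, 0],
], hand=60)

```text
t: 27.68
tcp_pos: [0.5373, -0.0209, 0.0769]
orientation: [[0.007, 0.999, 0.033], [0.001, 0.033, -0.999], [-1.0, 0.007, -0.0]]
contact_force: [0.1, 0.2, 0.2]
grip_width: 0.639
```

jog_arm([
  [-0.2, 0, 0, 0, 0, 0],
  [-0.4, 0, 0, 0, 0, 0],
  [-0.5, 0, 0, 0, 0, 0],
  [-0.5, 0, 0, 0, 0, 0],
  [0, 0, 0, 0, 0, 0],
])

```text
t: 28.3
tcp_pos: [0.5356, -0.021, 0.241]
orientation: [[0.005, 0.999, 0.033], [0.001, 0.033, -0.999], [-1.0, 0.005, -0.001]]
contact_force: [-0.1, -0.2, 1.1]
grip_width: 0.65
```

```bash
python3 plan.py 600 200 265 -35 5
```

```text
t 28.30 tcp [535.6 -21.  241. ] yaw 1.88 tilt [0.3  0.05] open 60.4 F [-0.1 -0.2  1.1] q6 -10
[[-0.047,0.143,-0.437,0.041,0,0], [-0.047,0.086,-0.452,0.041,0,0], [-0.048,0.027,-0.46,0.041,0,0], [-0.048,-0.032,-0.459,0.041,0,0], [-0.048,-0.091,-0.451,0.041,0,0]]
```

jog_arm([
  [-0.2, 0.1, -0.2, 0.035, 0, -0.002],
  [-0.2, 0.1, -0.25, 0.035, 0, 0],
  [-0.1, 0.1, -0.25, 0.035, 0, 0],
  [-0.05, 0.1, -0.25, 0.035, 0, 0],
  [0, 0.1, -0.2, 0.035, 0, 0],
])

```text
t: 28.92
tcp_pos: [0.6062, 0.0829, 0.2932]
orientation: [[-0.005, 0.86, -0.511], [0.001, -0.511, -0.86], [-1.0, -0.005, 0.002]]
contact_force: [-0.0, 0.2, 0.1]
grip_width: 0.643
```

```bash
python3 plan.py 643.5 101 290 -35 2;  python3 - <<'E'
from h import *
for n in("side",'top'):
    im=cv2.cvtColor(get_image(n),cv2.COLOR_RGB2BGR); im=(255*(im/255.)**0.6).astype(np.uint8);cv2.imwrite(f"pics/{n}9.png",im)
crop("pics/side9.png",220,100,120,140,5,"pics/e11.png")
crop("pics/top9.png",200,190,150,80,5,"pics/e11t.png")
E
```

```text
t 28.93 tcp [606.2  82.9 293.2] yaw -30.74 tilt [-0.3   0.05] open 59.8 F [-0.   0.2  0.1] q6 34
[[0.015,0.114,-0.173,0.012,0,0.001], [0.016,0.107,-0.177,0.012,0,0.001]]
```

View pics/e11.png

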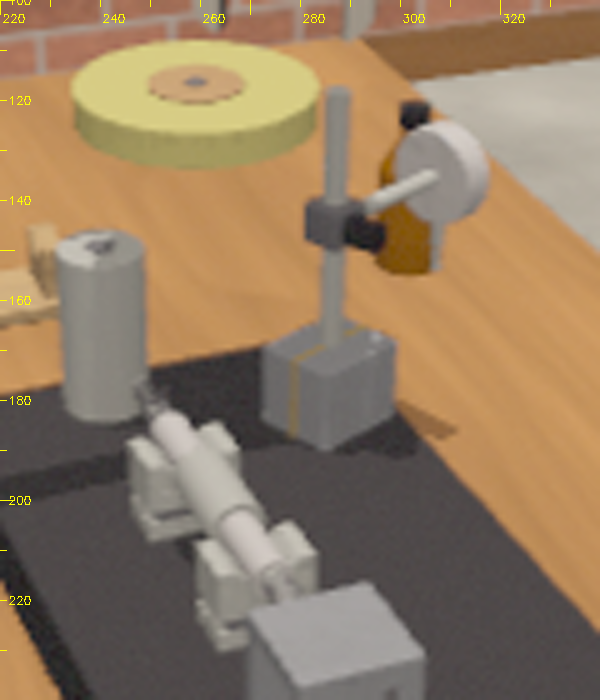

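View pics/e11t.png

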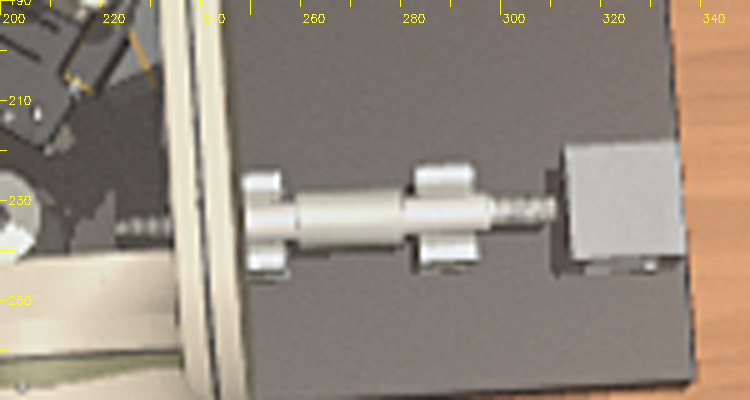

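Run:
```python
from h import *
for nm,u,v,z in(("threadend",311.2,231.6,.092),("body-",259.4,234,.092),("body+",280.4,233,.092),("shoulder",298,232.5,.092),("boxface",313.5,230,.11)):
    print(nm,(ray("top",[u-.5,v-.5],z)*1000).round(1))
```

```text
threadend [[ 537.2 -129.1   92. ]]
body- [[533.1   9.   92. ]]
body+ [[534.8 -46.9  92. ]]
shoulder [[535.3 -93.8  92. ]]
boxface [[ 538.3 -134.   110. ]]
```

Spindle seated: the thread end is about 5 mm from the box face and the body middle is at y≈-19, as planned. Next is the indicator.

jog_arm([
  [0, 0.11, -0.17, 0.012, 0, 0.001],
  [0, 0.1, -0.17, 0.012, 0, 0.001],
  [0, 0, 0, 0, 0, 0],
  [0, 0, 0, 0, 0, 0],
])

```text
t: 29.52
tcp_pos: [0.64, 0.0992, 0.2879]
orientation: [[-0.008, 0.824, -0.566], [-0.004, -0.566, -0.824], [-1.0, -0.004, 0.008]]
contact_force: [-0.3, 0.2, 0.5]
grip_width: 0.644
```

```bash
python3 plan.py 643.4 100.8 290 -35 1;  python3 - <<'E'
from h import *
for n in("side",'top'):
    im=cv2.cvtColor(get_image(n),cv2.COLOR_RGB2BGR); im=(255*(im/255.)**0.6).astype(np.uint8);cv2.imwrite(f"pics/{n}10.png",im)
crop("pics/side10.png",230,60,120,130,5,"pics/e12.png")
E
```

```text
t 29.52 tcp [640.   99.2 287.9] yaw -34.48 tilt [-0.46 -0.23] open 59.9 F [-0.3  0.2  0.5] q6 39
[[-0.022,0.019,-0.033,0.003,0.003,0.001]]
```

View pics/e12.png

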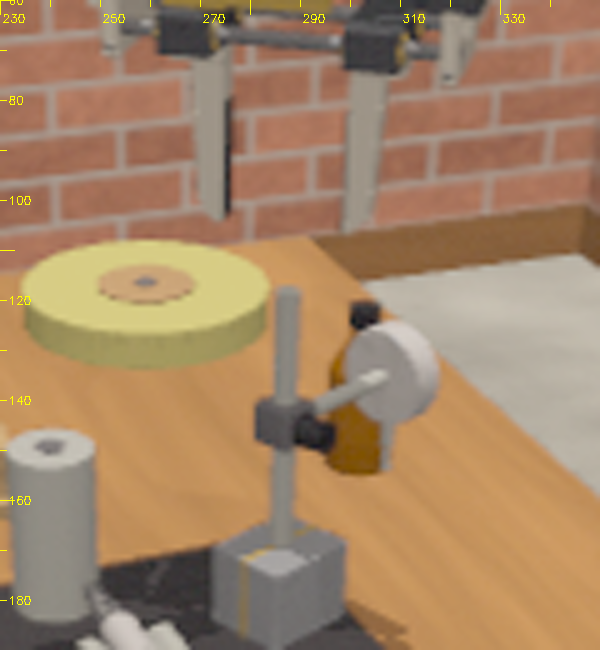

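jog_arm([
  [0.1, 0.025, -0.03, 0.003, 0.003, 0.001],
  [0.25, 0.005, 0, 0, 0, 0],
  [0.25, 0, 0, 0, 0, 0],
  [0.15, 0, 0, 0, 0, 0],
  [0, 0, 0, 0, 0, 0],
])

```text
t: 30.25
tcp_pos: [0.6438, 0.0991, 0.2102]
orientation: [[0.003, 0.818, -0.575], [0.003, -0.575, -0.818], [-1.0, 0.001, -0.004]]
contact_force: [-0.4, -0.2, -0.0]
grip_width: 0.643
```

```bash
python3 plan.py 643.4 100.8 203 -35 1
```

```text
t 30.25 tcp [643.8  99.1 210.2] yaw -35.13 tilt [0.17 0.18] open 59.8 F [-0.4 -0.2 -0. ] q6 39
[[0.072,-0.013,-0.011,-0.001,-0.001,0]]
```

jog_arm([
  [0.07, -0.01, -0.01, 0, -0.001, 0],
  [0, 0, 0, 0, 0, 0],
])

```text
t: 30.5
tcp_pos: [0.6443, 0.1006, 0.2044]
orientation: [[0.003, 0.818, -0.576], [0.001, -0.576, -0.818], [-1.0, 0.002, -0.002]]
contact_force: [-1.0, 0.2, 0.9]
grip_width: 0.648
```

```bash
python3 plan.py 643.4 100.8 203 -35 1;  python3 - <<'E'
from h import *
for n in("side",):
    im=cv2.cvtColor(get_image(n),cv2.COLOR_RGB2BGR); im=(255*(im/255.)**0.6).astype(np.uint8);cv2.imwrite(f"pics/{n}11.png",im)
crop("pics/side11.png",250,80,80,110,6,"pics/e13.png")
E
```

```text
t 30.50 tcp [644.3 100.6 204.4] yaw -35.14 tilt [0.19 0.04] open 60.2 F [-1.   0.2  0.9] q6 40
[[0.014,-0.008,0.004,-0.001,-0.001,-0.001]]
```

View pics/e13.png

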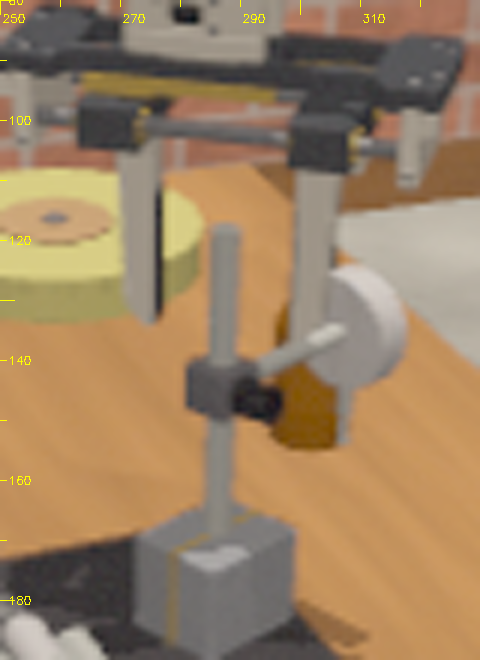

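jog_arm([
  [0.01, -0.01, 0, 0, -0.001, -0.001],
  [0, 0, 0, 0, 0, 0],
  [0, 0, 0, 0, 0, 0],
  [0, 0, 0, 0, 0, 0],
  [0, 0, 0, 0, 0, 0],
], hand=4, newtons=60)

```text
t: 31.18
tcp_pos: [0.6447, 0.1014, 0.206]
orientation: [[0.003, 0.818, -0.575], [0.0, -0.575, -0.818], [-1.0, 0.002, -0.002]]
contact_force: [-1.8, -0.2, 1.3]
grip_width: 0.154
```

```bash
python3 plan.py
```

```text
t 31.18 tcp [644.7 101.4 206. ] yaw -35.13 tilt [0.15 0.01] open 14.4 F [-1.8 -0.2  1.3] q6 40
```

Gripped on the column (14.4 mm). Lifting gently.

jog_arm([
  [-0.03, 0, 0, 0, 0, 0],
  [-0.1, 0, 0, 0, 0, 0],
  [-0.2, 0, 0, 0, 0, 0],
  [-0.25, 0, 0, 0, 0, 0],
  [-0.25, 0, 0, 0, 0, 0],
])

```text
t: 31.8
tcp_pos: [0.6416, 0.1011, 0.2875]
orientation: [[-0.009, 0.818, -0.576], [-0.001, -0.576, -0.818], [-1.0, -0.007, 0.006]]
contact_force: [1.2, -0.3, -6.9]
grip_width: 0.139
```

jog_arm([
  [-0.25, 0, 0, 0, 0, 0],
  [-0.1, 0, 0, 0, 0, 0],
  [0, 0, 0, 0, 0, 0],
])

```text
t: 32.17
tcp_pos: [0.6431, 0.1012, 0.3295]
orientation: [[-0.002, 0.818, -0.576], [-0.0, -0.576, -0.818], [-1.0, -0.001, 0.001]]
contact_force: [-0.3, 0.4, -7.6]
grip_width: 0.141
```

```bash
python3 plan.py 644 101 325 -35 1;  python3 - <<'E'
from h import *
for n in("side",'top'):
    im=cv2.cvtColor(get_image(n),cv2.COLOR_RGB2BGR); im=(255*(im/255.)**0.6).astype(np.uint8);cv2.imwrite(f"pics/{n}12.png",im)
crop("pics/side12.png",230,40,120,150,5,"pics/e14.png")
E
```

```text
t 32.17 tcp [643.1 101.2 329.5] yaw -35.14 tilt [-0.11 -0.02] open 13.1 F [-0.3  0.4 -7.6] q6 40
[[0.045,0.008,-0.004,-0.001,0,0]]
```

View pics/e14.png

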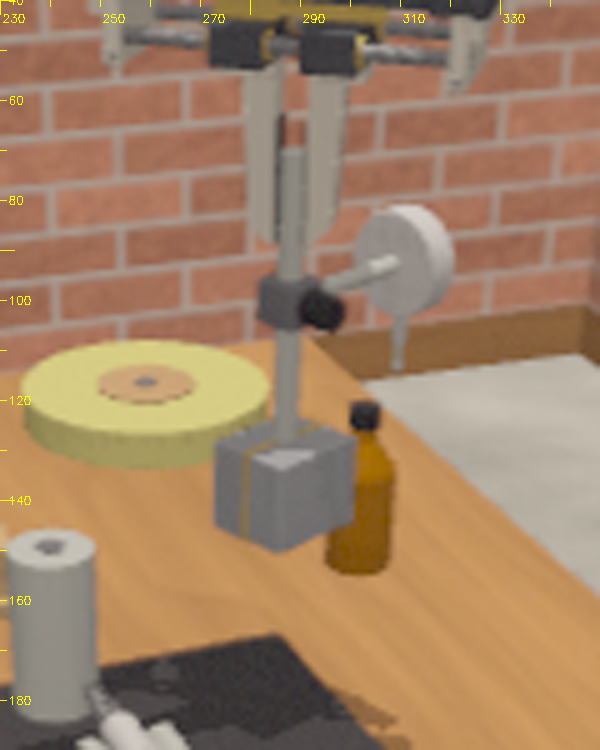

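jog_arm([
  [0, 0, 0, -0.02, 0, 0],
  [0, 0, 0, -0.04, 0, 0],
  [0, 0, 0, -0.045, 0, 0],
  [0, 0, 0, -0.045, 0, 0],
  [0, 0, 0, -0.045, 0, 0],
])

```text
t: 32.9
tcp_pos: [0.6396, 0.1009, 0.3186]
orientation: [[-0.018, 1.0, 0.018], [-0.002, 0.018, -1.0], [-1.0, -0.018, 0.001]]
contact_force: [-0.8, -1.0, -7.4]
grip_width: 0.136
```

jog_arm([
  [0, 0, 0, -0.045, 0, 0],
  [0, 0, 0, -0.045, 0, 0],
  [0, 0, 0, -0.045, 0, 0],
  [0, 0, 0, -0.045, 0, 0],
  [0, 0, 0, -0.045, 0, 0],
])

```text
t: 33.52
tcp_pos: [0.6365, 0.1006, 0.3087]
orientation: [[-0.032, 0.732, 0.68], [-0.003, 0.681, -0.733], [-0.999, -0.025, -0.02]]
contact_force: [0.5, -0.7, -7.3]
grip_width: 0.141
```

```bash
python3 plan.py 624 -16 330 122 10
```

```text
t 33.52 tcp [636.5 100.6 308.7] yaw 42.91 tilt [-1.84 -0.16] open 13.1 F [ 0.5 -0.7 -7.3] q6 -38
[[-0.021,-0.089,0.077,-0.044,-0.001,0], [-0.02,-0.099,0.064,-0.044,-0.001,0], [-0.02,-0.106,0.05,-0.044,-0.001,0], [-0.02,-0.112,0.034,-0.044,-0.001,0], [-0.02,-0.116,0.019,-0.044,-0.001,0]]
[[-0.02,-0.117,0.003,-0.044,-0.001,0], [-0.02,-0.117,-0.013,-0.044,-0.001,0], [-0.021,-0.114,-0.029,-0.044,-0.001,0], [-0.021,-0.109,-0.045,-0.044,-0.001,0], [-0.021,-0.101,-0.059,-0.044,-0.001,0]]
```

jog_arm([
  [-0.05, -0.09, 0.08, -0.044, -0.002, 0.001],
  [-0.05, -0.1, 0.06, -0.044, -0.002, 0.001],
  [-0.05, -0.11, 0.05, -0.044, -0.002, 0.001],
  [-0.05, -0.11, 0.03, -0.044, -0.002, 0],
  [-0.05, -0.12, 0.02, -0.044, -0.002, 0],
])

```text
t: 34.15
tcp_pos: [0.627, 0.0411, 0.3243]
orientation: [[-0.014, 0.105, 0.994], [-0.009, 0.994, -0.105], [-1.0, -0.011, -0.013]]
contact_force: [-0.2, -0.1, -7.1]
grip_width: 0.144
```

```bash
python3 plan.py 624 -16 330 122 5
```

```text
t 34.15 tcp [627.   41.1 324.3] yaw 83.97 tilt [-0.81 -0.53] open 13.3 F [-0.2 -0.1 -7.1] q6 -85
[[-0.01,-0.114,0.006,-0.042,-0.001,0], [-0.01,-0.114,-0.009,-0.042,-0.001,0], [-0.011,-0.112,-0.024,-0.042,-0.001,0], [-0.011,-0.108,-0.039,-0.042,-0.001,0], [-0.011,-0.102,-0.053,-0.042,-0.001,0]]
```

jog_arm([
  [-0.03, -0.11, 0.01, -0.042, -0.002, 0],
  [-0.03, -0.11, -0.01, -0.042, -0.002, 0],
  [-0.03, -0.11, -0.02, -0.04, -0.002, 0],
  [-0.02, -0.11, -0.04, -0.04, -0.002, 0],
  [-0.02, -0.08, -0.04, -0.03, -0.001, 0],
])

```text
t: 34.78
tcp_pos: [0.622, -0.0144, 0.3293]
orientation: [[0.001, -0.502, 0.865], [-0.003, 0.865, 0.502], [-1.0, -0.003, -0.001]]
contact_force: [-0.8, -0.4, -7.2]
grip_width: 0.142
```

jog_arm([
  [0, 0, 0, 0, 0, 0],
])

```text
t: 34.9
tcp_pos: [0.6215, -0.015, 0.328]
orientation: [[-0.001, -0.501, 0.866], [-0.003, 0.866, 0.501], [-1.0, -0.002, -0.002]]
contact_force: [-0.2, -0.6, -7.8]
grip_width: 0.14
```

```bash
python3 plan.py 624 -16 320 122 1
```

```text
t 34.90 tcp [621.5 -15.  328. ] yaw 120.04 tilt [-0.06 -0.16] open 13.0 F [-0.2 -0.6 -7.8] q6 -126
[[0.08,-0.021,0.017,-0.011,-0.001,0.001]]
```

jog_arm([
  [0.02, -0.02, 0.02, -0.011, -0.001, 0.001],
  [0, 0, 0, 0, 0, 0],
])

```text
t: 35.15
tcp_pos: [0.6239, -0.015, 0.324]
orientation: [[-0.003, -0.53, 0.848], [0.003, 0.848, 0.53], [-1.0, 0.004, -0.001]]
contact_force: [0.3, 0.4, -7.1]
grip_width: 0.14
```

```bash
python3 plan.py 624 -16 320 122 1;  python3 - <<'E'
from h import *
for n in("side",'top'):
    im=cv2.cvtColor(get_image(n),cv2.COLOR_RGB2BGR); im=(255*(im/255.)**0.6).astype(np.uint8);cv2.imwrite(f"pics/{n}13.png",im)
crop("pics/side13.png",200,60,130,150,5,"pics/e15.png")
crop("pics/top13.png",220,150,110,100,6,"pics/e15t.png")
E
```

```text
t 35.15 tcp [623.9 -15.  324. ] yaw 121.99 tilt [-0.15  0.15] open 13.0 F [ 0.3  0.4 -7.1] q6 -128
[[0.04,-0.009,-0.004,0,0,-0.001]]
```

View pics/e15.png

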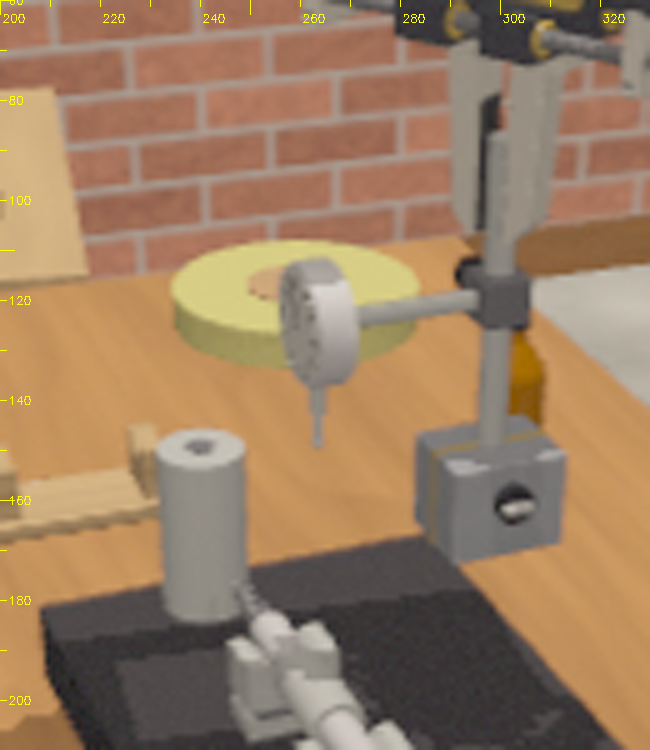

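View pics/e15t.png

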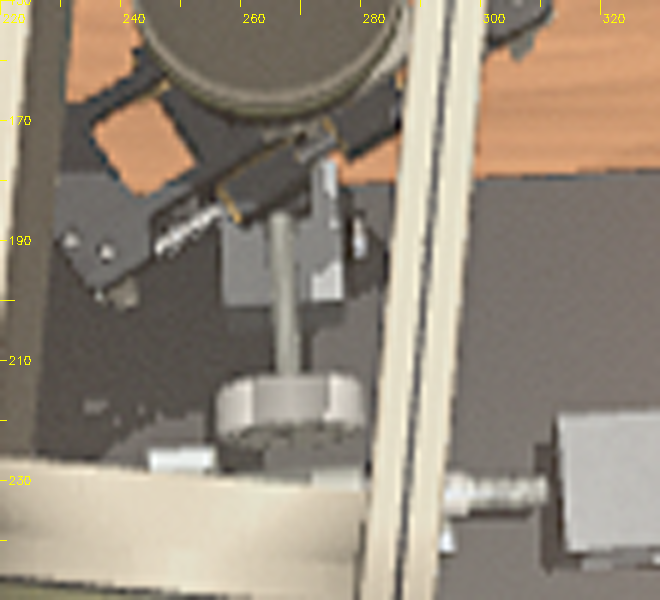

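Run:
```python
from fit import *
np.set_printoptions(precision=2,suppress=True)
b=.168;t=b+.05
S=[('side',[-.03,-.025,t],290,152.4),('side',[-.03,.025,t],283,146.4),('side',[.03,-.025,t],313,151),('side',[-.03,-.025,b],291.4,172.4),('side',[.03,-.025,b],312,168),('side',[0,0,b+.2],299.6,87),('side',[-.09,0,b+.063],263.4,149)]
T=[('top',[-.03,.025,t],257,200.5),('top',[-.03,-.025,t],277,200)]
for p in(S,T,S+T):
    r,f=fit(p,(.62,0,0));print(r*[1000,1000,57.3],np.sqrt((f**2).mean()));
print(f.reshape(-1,2))
```

```text
[627.02  -8.41   2.01] 0.7640183909341193
[625.34 -13.95   0.51] 0.15160951017065302
[625.88 -10.97   2.39] 0.8127310992716181
[[ 0.82  2.25]
 [-0.73 -0.32]
 [ 0.4  -0.57]
 [-1.19  0.76]
 [ 0.17  0.69]
 [ 0.74  0.03]
 [-0.16  0.5 ]
 [-1.02  0.12]
 [-0.62 -0.54]]
```

jog_arm([
  [0.15, -0.02, 0, 0, 0, -0.001],
  [0.2, 0, 0, 0, 0, 0],
  [0.2, 0, 0, 0, 0, 0],
  [0.15, 0, 0, 0, 0, 0],
  [0, 0, 0, 0, 0, 0],
])

```text
t: 35.88
tcp_pos: [0.6236, -0.0159, 0.2468]
orientation: [[-0.004, -0.529, 0.849], [-0.0, 0.849, 0.529], [-1.0, 0.002, -0.004]]
contact_force: [0.4, 0.2, -7.6]
grip_width: 0.141
```

```bash
python3 plan.py 623 -16.6 225 122 1
```

```text
t 35.88 tcp [623.6 -15.9 246.8] yaw 121.95 tilt [-0.24 -0.  ] open 13.1 F [ 0.4  0.2 -7.6] q6 -128
[[0.218,-0.003,-0.008,0,-0.001,-0.001]]
```

jog_arm([
  [0.1, -0.003, -0.006, 0, -0.001, -0.001],
  [0.1, 0, 0, 0, 0, 0],
  [0.05, 0, 0, 0, 0, 0],
  [0, 0, 0, 0, 0, 0],
])

```text
t: 36.38
tcp_pos: [0.624, -0.0167, 0.2215]
orientation: [[0.003, -0.529, 0.849], [-0.001, 0.849, 0.529], [-1.0, -0.003, 0.002]]
contact_force: [-0.1, -0.0, -7.2]
grip_width: 0.145
```

```bash
python3 plan.py 623 -16.6 212 122 1;  python3 - <<'E'
from h import *
for n in("side",'top'):
    im=cv2.cvtColor(get_image(n),cv2.COLOR_RGB2BGR); im=(255*(im/255.)**0.6).astype(np.uint8);cv2.imwrite(f"pics/{n}14.png",im)
crop("pics/side14.png",230,100,110,120,6,"pics/e16.png")
crop("pics/top14.png",220,150,110,100,6,"pics/e16t.png")
E
```

```text
t 36.38 tcp [624.  -16.7 221.5] yaw 121.94 tilt [ 0.16 -0.08] open 13.4 F [-0.1 -0.  -7.2] q6 -128
[[0.095,0.006,-0.008,0,0.001,0.001]]
```

View pics/e16.png

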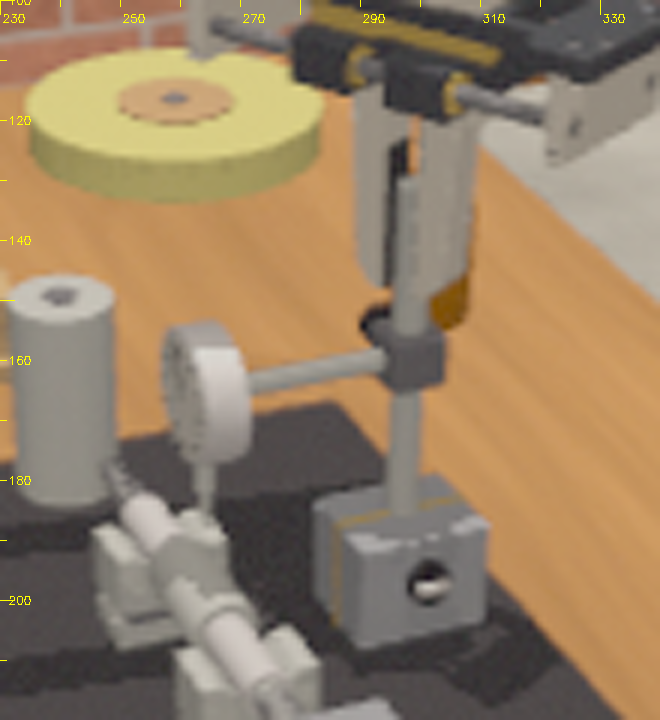

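View pics/e16t.png

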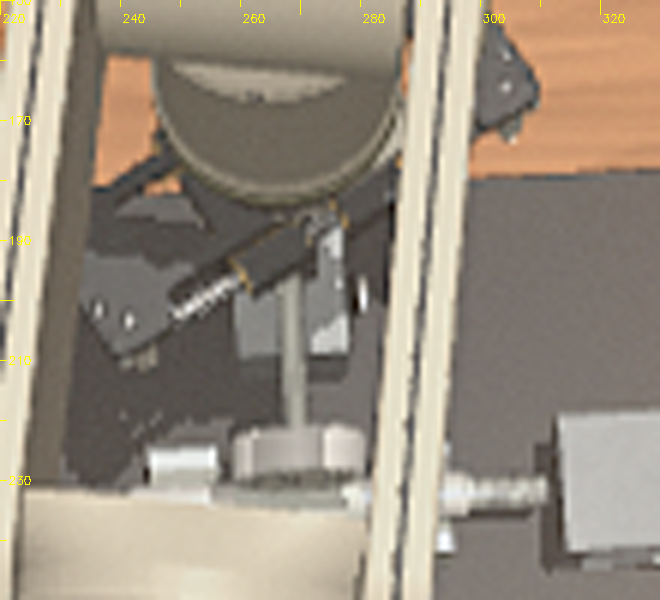

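Run:
```python
from fit import *
np.set_printoptions(precision=2,suppress=True)
b=.0655;t=b+.05
S=[('side',[-.03,-.025,t],289.2,190),('side',[-.03,.025,t],282.5,183.8),('side',[.03,-.025,t],311.3,186.7),('side',[-.03,-.025,b],290,207.5),('side',[.03,-.025,b],310.8,202.8),('side',[0,0,b+.2],298,130)]
T=[('top',[-.03,.025,t],259.2,209.2),('top',[-.03,-.025,t],278.3,208.8)]
for p in(S,T,S+T):
    r,f=fit(p,(.62,0,0));print(r*[1000,1000,57.3],np.sqrt((f**2).mean()));
print(f.reshape(-1,2))
# dial centre in top
for u in (269.8,):print(ray("top",[u-.5,226],b+.125)*1000, "col->arm axis", ray("top",[268.3-.5,200],b+.125)*1000)
```

```text
[626.88 -10.63   2.97] 0.8081984858581901
[625.59 -16.95   0.26] 0.058568976419112975
[625.85 -12.91   3.81] 0.8499581788114938
[[ 1.04  1.97]
 [-0.77 -1.21]
 [ 0.04  0.27]
 [-0.33  0.99]
 [-0.56  0.49]
 [ 0.8   0.33]
 [-0.72  0.46]
 [-0.94 -0.68]]
[[534.94 -19.85 190.5 ]] col->arm axis [[601.09 -17.07 190.5 ]]
```

Arm axis yaw is about 2.4° and the dial centre is at y≈-19.9, over the body middle. Lowering to the plate.

jog_arm([
  [0.06, 0.006, -0.008, 0, 0.001, 0.001],
  [0.04, 0, 0, 0, 0, 0],
  [0, 0, 0, 0, 0, 0],
])

```text
t: 36.85
tcp_pos: [0.6238, -0.0167, 0.2124]
orientation: [[0.001, -0.529, 0.849], [-0.001, 0.849, 0.529], [-1.0, -0.001, 0.0]]
contact_force: [-0.5, 0.1, -7.0]
grip_width: 0.145
```

```bash
python3 plan.py 623 -16.6 207 122 1
```

```text
t 36.85 tcp [623.8 -16.7 212.4] yaw 121.95 tilt [ 0.03 -0.03] open 13.5 F [-0.5  0.1 -7. ] q6 -128
[[0.054,0.005,-0.006,0,0,0]]
```

jog_arm([
  [0.04, 0.004, -0.006, 0, 0, 0],
  [0.02, 0, 0, 0, 0, 0],
])

```text
t: 37.1
tcp_pos: [0.6231, -0.0167, 0.2062]
orientation: [[0.001, -0.529, 0.849], [-0.001, 0.849, 0.529], [-1.0, -0.001, 0.0]]
contact_force: [0.2, -0.3, -7.5]
grip_width: 0.138
```

jog_arm([
  [0.015, 0, 0, 0, 0, 0],
])

```text
t: 37.22
tcp_pos: [0.6237, -0.0167, 0.2059]
orientation: [[0.003, -0.529, 0.849], [-0.001, 0.849, 0.529], [-1.0, -0.002, 0.002]]
contact_force: [-1.6, -0.3, 5.6]
grip_width: 0.139
```

Touching down gently (+5.6 N). Releasing.

jog_arm([
  [0, 0, 0, 0, 0, 0],
  [0, 0, 0, 0, 0, 0],
  [0, 0, 0, 0, 0, 0],
  [0, 0, 0, 0, 0, 0],
], hand=60)

```text
t: 37.72
tcp_pos: [0.6257, -0.0169, 0.2094]
orientation: [[0.009, -0.529, 0.849], [-0.001, 0.849, 0.529], [-1.0, -0.006, 0.007]]
contact_force: [-0.2, -0.5, -0.2]
grip_width: 0.521
```

jog_arm([
  [-0.15, 0, 0, 0, 0, 0],
  [-0.3, 0, 0, 0, 0, 0],
  [-0.4, 0, 0, 0, 0, 0],
  [-0.3, 0, 0, 0, 0, 0],
  [0, 0, 0, 0, 0, 0],
])

```text
t: 38.35
tcp_pos: [0.6246, -0.0167, 0.332]
orientation: [[0.011, -0.529, 0.849], [-0.002, 0.849, 0.529], [-1.0, -0.007, 0.009]]
contact_force: [0.5, 0.3, 0.1]
grip_width: 0.645
```

```bash
python3 plan.py 480 300 340 60 7
```

```text
t 38.35 tcp [624.6 -16.7 332. ] yaw 121.94 tilt [ 0.65 -0.09] open 60.0 F [0.5 0.3 0.1] q6 -128
[[-0.014,0.493,0.064,0.049,0.001,0], [-0.014,0.497,-0.012,0.049,0.001,0], [-0.014,0.489,-0.089,0.049,0.001,0], [-0.014,0.47,-0.163,0.049,0.001,0], [-0.013,0.439,-0.233,0.049,0.001,0]]
[[-0.013,0.398,-0.298,0.049,0.001,0], [-0.012,0.347,-0.356,0.049,0.001,0]]
```

jog_arm([
  [-0.05, 0.45, 0.06, 0.049, 0.001, 0],
  [-0.03, 0.45, -0.01, 0.049, 0.001, 0],
  [-0.03, 0.45, -0.09, 0.049, 0, 0],
  [-0.03, 0.45, -0.16, 0.049, 0, 0],
  [-0.03, 0.44, -0.23, 0.049, 0, 0],
])

```text
t: 38.98
tcp_pos: [0.5259, 0.1986, 0.3429]
orientation: [[-0.0, 0.24, 0.971], [-0.005, 0.971, -0.24], [-1.0, -0.005, 0.001]]
contact_force: [0.4, 0.9, -0.6]
grip_width: 0.646
```

jog_arm([
  [0, 0.4, -0.3, 0.049, 0, 0],
  [0, 0.35, -0.36, 0.03, 0, 0],
  [0, 0.3, -0.3, 0, 0, 0],
  [0, 0, 0, 0, 0, 0],
  [0, 0, 0, 0, 0, 0],
])

```text
t: 39.6
tcp_pos: [0.4694, 0.3375, 0.3374]
orientation: [[-0.006, 0.476, 0.879], [-0.008, 0.879, -0.476], [-1.0, -0.01, -0.001]]
contact_force: [-0.8, -1.0, -0.3]
grip_width: 0.645
```

```bash
python3 plan.py;  python3 - <<'E'
from h import *
for n in("side",'top'):
    im=cv2.cvtColor(get_image(n),cv2.COLOR_RGB2BGR); im=(255*(im/255.)**0.6).astype(np.uint8);cv2.imwrite(f"pics/{n}15.png",im)
crop("pics/side15.png",220,100,120,160,4,"pics/e17.png")
crop("pics/top15.png",185,170,160,100,5,"pics/e17t.png")
E
```

```text
t 39.60 tcp [469.4 337.5 337.4] yaw 61.57 tilt [-0.32 -0.46] open 60.0 F [-0.8 -1.  -0.3] q6 -31
```

View pics/e17.png

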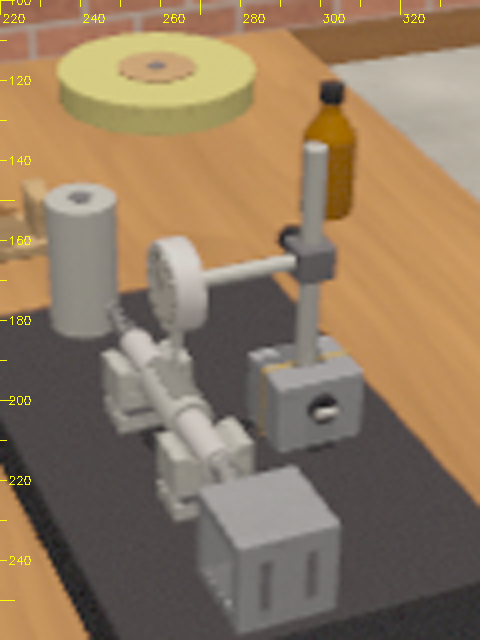

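View pics/e17t.png

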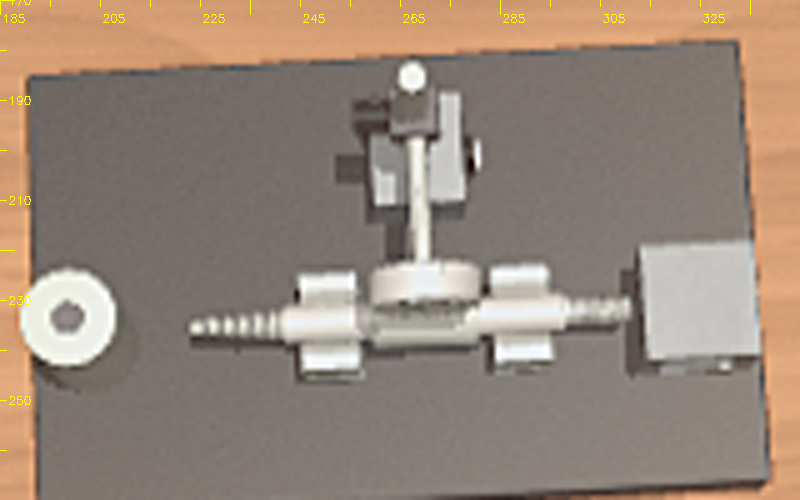

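View pics/top15.png

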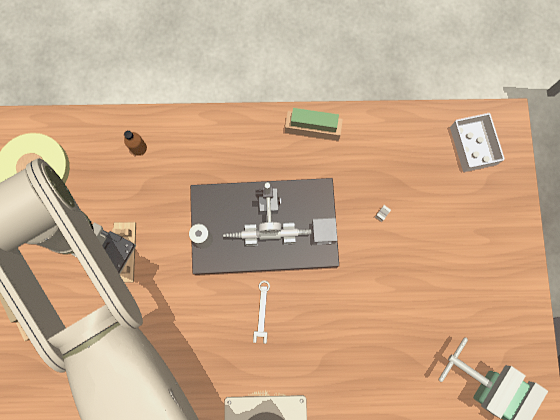

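Run:
```python
from h import *
for nm,u,v,z in(("col top",267.4,185.4,.25),("arm start",268.6,199,.175),("arm end",269.5,222,.175),("dial mid",270.2,225.5,.175),("thread end",311,231.5,.092),("taper end",223,235.5,.092),("boxface",313,230,.11),("sq top",198.6,233.4,.15),("body-",259.4,234,.092),("body+",281,233,.092)):
    print(nm,(ray("top",[u-.5,v-.5],z)*1000).round(1)[0])
```

```text
col top [624.4 -16.1 250. ]
arm start [608.6 -17.7 175. ]
arm end [549.3 -19.1 175. ]
dial mid [540.3 -20.7 175. ]
thread end [ 537.4 -128.6   92. ]
taper end [530.7 105.8  92. ]
boxface [ 538.3 -132.7  110. ]
sq top [527.6 162.1 150. ]
body- [533.1   9.   92. ]
body+ [534.8 -48.5  92. ]
```

All checks agree: the gap is about 5 mm, the indicator stands upright at (624, -16) over the body middle (y≈-19.5), and the square and small V-block have not moved. Handing in.

Run:
```python
from workcell import *
print(job_done()); print(get_obs()["t"])
```

```text
the job is handed in; nothing more can be done
None
the job is handed in; nothing more can be done
```

The setup is done and handed in at about 40 s of the 141 s allowed. I stood the two V-blocks on the plate in line with the box angle and laid the spindle in them. The dial indicator went on last, turned about 157° and set down behind the spindle.

Last checks, made with the gripper open and clear of everything:
- **V-blocks:** both stand flat and square, 102 mm apart and in line with the middle of the box angle to within about 1 mm.
- **Spindle:** each bearing seat is centred in its vee to within about 1.5 mm. The threaded end points at the box angle with a gap of 4–5 mm.
- **Indicator:** it stands upright at about (624, -16) mm. Its arm is within a degree of square to the spindle, and the plunger is over the middle of the thick body. Nothing touched the spindle.
- **Cylinder square and small V-block:** neither has moved.
- **Forces:** the highest reading when setting a part down was about 30 N at the wrist.

**Disagreement:** the side camera put the indicator, while it was still in the gripper, up to 6 mm off in y from the top camera and the arm's own position. I trusted the top camera and the arm, and the final top-view measurement matches them.

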